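# Fit spare relays from the drawer behind the parts caddy

### The job

The small parts caddy standing in its shallow tray keeps the spares drawer behind it from opening: lift the caddy out and stand it aside on the bench, then pull the drawer well open and plug every relay you find in it fully home into the relay base, one to a socket, any free socket, either way round. Then push the drawer fully shut and set the caddy back flat in its tray, lined up with the tray. Keep the caddy upright all the time and leave the white puck, the dongle and the tweezers where they are.

Things in the scene. Friction and masses are not known exactly. Their poses are not given: they have to be found in the camera images.
- caddy_bar (a point): Loose black open caddy, 75 x 120 mm (x by y; rim 81 x 125), box 40 mm high, machined parts fixed inside, about 0.45 kg. This point: the middle of its grey carry bar, 89 mm above its underside; the bar is 14 mm square, along the caddy's y, 106 mm long between two end posts. Grip it across x. At first it stands in its parking tray (bar about 91 mm above the bench).
- parking (a point): Centre of the inner floor (2 mm above the bench) of the shallow aluminium parking tray fixed in front of the cabinet. Inner size 87 x 132 mm (x by y), rim 6 mm above the bench. x points into the cabinet, y along its front. The caddy stands in it with its bar along y and 6 mm to spare all round. The bench's front edge runs near (world x + y = 0.47); open bench lies on the tray's left, short of the relay base.
- cabinet: Fixed white low spares cabinet 140 x 180 x 75 mm (x by y by z), origin at the centre of its underside, front face at x = -70 mm, parking tray centre at x = -158.5 mm. Its one drawer (front 170 mm wide) slides out along -x. Relays stand plug down in the drawer, in a row along y, about 50 mm apart, near x = -5 mm while it is shut; they ride out with it.
- drawer (a joint): Slide of the drawer in m: 0 = shut, grows as it is pulled out along the cabinet's -x, stop at 0.12. Stays where it is left (about 1.5 N friction, light damping). Its inner floor is 12 mm above the bench; the front panel reaches 70 mm, the other three walls 30 mm above the bench.
- drawer_handle (a point): Middle of the drawer's handle: a round steel bar 11 mm thick and 100 mm long along the cabinet's y, 35 mm in front of the drawer front and 47 mm above the bench; it moves with the drawer. Axes as the cabinet's.
- relay_1_mid (a point): Loose plug-in relay, one of up to three (about 45 g), in the drawer at first, turned up to 0.25 rad. This point: the middle of its white body, 22 mm along its x (grip across this) x 28 mm along its y x 34 mm high. Below the body's shoulder is a plug foot 14 x 20 mm (x by y), 10 mm long, with a tapered end: the foot's end is 27 mm under this point.
- relay_2_mid (a point): Loose plug-in relay, one of up to three (about 45 g), in the drawer at first, turned up to 0.25 rad. This point: the middle of its white body, 22 mm along its x (grip across this) x 28 mm along its y x 34 mm high. Below the body's shoulder is a plug foot 14 x 20 mm (x by y), 10 mm long, with a tapered end: the foot's end is 27 mm under this point.
- relay_3_mid (a point): Loose plug-in relay, one of up to three (about 45 g), in the drawer at first, turned up to 0.25 rad. This point: the middle of its white body, 22 mm along its x (grip across this) x 28 mm along its y x 34 mm high. Below the body's shoulder is a plug foot 14 x 20 mm (x by y), 10 mm long, with a tapered end: the foot's end is 27 mm under this point.
- socket_1 (a point): Socket 1 of three in the fixed grey relay base (60 x 124 mm, x by y, 140 long with clamps; 26 mm high): centre of its mouth in the top face. Hole 15.8 x 21.8 mm (x by y), 11.5 mm deep; sockets 36 mm apart along y, all empty at first. A relay goes in with its y along the base's y, either way; home, its shoulder rests on the top face, its middle 17 mm above this point.
- socket_2 (a point): Socket 2 of three in the fixed grey relay base (60 x 124 mm, x by y, 140 long with clamps; 26 mm high): centre of its mouth in the top face. Hole 15.8 x 21.8 mm (x by y), 11.5 mm deep; sockets 36 mm apart along y, all empty at first. A relay goes in with its y along the base's y, either way; home, its shoulder rests on the top face, its middle 17 mm above this point.
- socket_3 (a point): Socket 3 of three in the fixed grey relay base (60 x 124 mm, x by y, 140 long with clamps; 26 mm high): centre of its mouth in the top face. Hole 15.8 x 21.8 mm (x by y), 11.5 mm deep; sockets 36 mm apart along y, all empty at first. A relay goes in with its y along the base's y, either way; home, its shoulder rests on the top face, its middle 17 mm above this point.
- puck: Bystander: round white puck 54 mm across and 14 mm high, lying between the cabinet and the relay base, origin at its underside; leave it.
- dongle: Bystander: small blue stick 18 x 48 x 12 mm lying near the bench's right-hand edge, origin at its underside; leave it.
- tweezers: Bystander: tweezers 13 x 120 x 10 mm lying beyond the relay base, origin at the underside; leave them.

How it is judged:
By the outcome, as a careful person would: the job done as asked, in the order asked, and still so for the second after the job is handed in, with the robot touching nothing.
Of relay_1, relay_2, relay_3 only 2 to 3 are there at a start; the rules pass over those that are not, and their reading is None.
At some moment in a run one of caddy may be knocked a few centimetres aside while the robot is not near it.
It also fails if it takes over 192 s, if anything falls off the work surface, if the arm or the gripper's body presses on something with over 40 N, if the wrist force passes 120 N, or if a joint passes its speed limit or range.

### The arm

A 6-joint arm with a two-finger parallel gripper is mounted at the origin on a cart in front of the work surface, level with it; the furniture and walls round the work are solid. World frame = base frame: x ahead of the robot, y to its left, z up, the work surface at z = 0. Lengths are in m, angles in rad, forces in N, time in s.
With the tool pointing down it reaches from about 0.35 to 0.95 m from the base axis. Payload 17.4 kg.
Tool frame: the origin (TCP) lies midway between the tips of the shut fingers; the grasp point (between the pads) lies 19 mm behind it (grip_point_offset is the distance from the TCP to the grasp point, in m); z points along the fingers, y is the direction in which the jaws open and shut (so a half turn about z gives the same grasp; the last joint's range is limited). The gripper opens to 93 mm and grips with 3 to 60 N. Pads are 15 mm wide; open, the fingers measure 128 mm over their backs; the gripper's body (75 mm by 188 mm) begins 65 mm behind the grasp point.
Start: joints at [1.075, 0.116, 1.442, -0, 1.584, -0.038], TCP at [0.298, 0.605, 0.219] pointing down, gripper open.
Joint ranges: [-2.83, 2.83], [-0.83, 2.19], [0.07, 2.5], [-1.14, 4.28], [0.01, 3], [-2.97, 2.97]. Speed limits (rad/s): [1.89, 1.89, 2.22, 3.14, 3.14, 3.14].

### API

Orientations are given as a unit quaternion [x, y, z, w].
In Python, from rig import * gives the robot as it stands.
- The arm moves only by the tool step_arm, never from a script. Its argument "steps" is a list of rows, each a list of 7 numbers: the shift along the world's x, y, z in cm, then the turn, a rotation vector about the world's x, y, z in degrees, then the closure in counts, from 0 (fully open) to 255 (shut). In form: [[dx, dy, dz, rx, ry, rz, hand], ...]. A call has 1 to 12 rows; each row is the pose to reach, as a shift and turn from the pose commanded when the call began; what a row does not reach only later rows make up. A row lasts 1/12 s, in which the tool goes at most 41.7 mm and 7.16 degrees, less where a joint would pass 70% of its speed; a pose out of reach is approached as far as the arm can. A call with a gripper value outside its range is refused whole. The fingers move at their own pace and stop on an object; "squeeze" is the grip in N (left out, the last holds). Time passes only in rows, so rows that repeat a pose let the fingers close. It gives the time, the measured TCP pose, the force and the opening at its end, in the units of the state.
- read_state(): the state, without advancing time (a new reading comes with each control period).
- snapshot(name): name is "scene" or "top" or "wrist"; returns the picture (400x640x3 uint8, red, green, blue); there is no depth.
- camera_model(name): a dict with "camera_matrix" (3x3 intrinsics, pixels), "eye" and "orientation" of the camera in the world; the wrist camera has in their place "T_tool_cam" (4x4, takes a point from camera to tool coordinates, whose origin is the TCP and whose axes are the flange's). Camera axes: x right, y down, z forward; pixel columns grow to the right and rows downward; lengths in m; the calibration is good to about 2 mm. A picture is of the moment at which its call begins: read the wrist's pose just before it. camera_model takes no time and is no camera call.
- sign_off(): hands the job in, once; it reports no verdict.
The state is a dict: "t": time; "qpos": joint angles; "qd": joint speeds; "joint_efforts": joint torques, N m; "eef_pos": TCP position; "tool_rot": TCP orientation; "wrist_force": force on the tool from outside, world axes, zero at the start; "wrist_torque": the same for the moment, N m; "opening": finger opening in m.
Only numpy, scipy, OpenCV 4.12 (cv2) and the standard library are available. Lean on these libraries where they do the work, as an engineer would, in place of code of your own. Each camera call takes 0.05 s, during which the arm holds its last target.

## Working session

There is one attempt and no reset: what is moved stays moved. The work goes in short steps, Python scripts to look and compute and a tool call to move; the robot and the scene stay as the last step left them, time stands still between calls to the robot, and variables do not carry over. Pictures are saved under pics/ and viewed, and the job is handed in when it is done.

Besides the shell and the picture viewer there is one more tool, called after "Call:" by a JSON object that holds its "name" and its "arguments". step_arm: Moves the arm, as the interface text tells. Its arguments: {"type":"object","properties":{"steps":{"type":"array","items":{"type":"array","items":{"type":"number"}}},"squeeze":{"type":"number"}},"required":["steps"]}

```bash
ls; mkdir -p pics; python3 - <<'E'
from rig import *
import cv2
s=read_state(); print(s)
for n in ["scene","top","wrist"]:
    im=snapshot(n); cv2.imwrite(f"pics/{n}0.png",im[:,:,::-1]); print(n,camera_model(n))
E
```

```text
pics
{'t': 0.0, 'qpos': array([ 1.07520094e+00,  1.16498659e-01,  1.44226305e+00,  1.32900992e-05,
        1.58396946e+00, -3.77653955e-02]), 'qd': array([-0.00039853, -0.00025302,  0.00037883, -0.00053626,  0.00011481,
        0.00142755]), 'joint_efforts': array([-9.59165518e-04, -7.21301723e+01, -6.22595572e+01,  7.79431569e-02,
        2.40719336e-02, -1.40355746e-04]), 'eef_pos': array([0.29824287, 0.60532161, 0.217898  ]), 'tool_rot': array([ 2.26920838e-01,  9.73913040e-01, -5.47385442e-04, -1.56426881e-04]), 'wrist_force': array([-0.08264206, -0.04729559, -0.64523382]), 'wrist_torque': array([-0.02320662,  0.06125352,  0.01331683]), 'opening': 0.09296563470719302}
scene {'camera_matrix': array([[469.49895921,   0.        , 313.5939761 ],
       [  0.        , 469.49895921, 197.77031719],
       [  0.        ,   0.        ,   1.        ]]), 'eye': array([ 0.0465702 , -0.23036155,  0.78388277]), 'orientation': array([ 0.84752992, -0.36335931,  0.16046359, -0.3520149 ])}
top {'camera_matrix': array([[383.29010087,   0.        , 319.17362715],
       [  0.        , 383.29010087, 198.2779383 ],
       [  0.        ,   0.        ,   1.        ]]), 'eye': array([0.40143686, 0.23848119, 0.92437321]), 'orientation': array([ 0.71096179, -0.69691647,  0.07358304, -0.05853473])}
wrist {'camera_matrix': array([[285.97987563,   0.        , 321.31961723],
       [  0.        , 285.97987563, 200.57100367],
       [  0.        ,   0.        ,   1.        ]]), 'T_tool_cam': array([[ 1.50756136e-04, -9.66887651e-01, -2.55202366e-01,
         7.04406866e-02],
       [ 9.99999873e-01,  2.29268805e-05,  5.03868368e-04,
        -1.93473721e-04],
       [-4.81333108e-04, -2.55202410e-01,  9.66887531e-01,
        -1.66395573e-01],
       [ 0.00000000e+00,  0.00000000e+00,  0.00000000e+00,
         1.00000000e+00]])}
```

View pics/scene0.png

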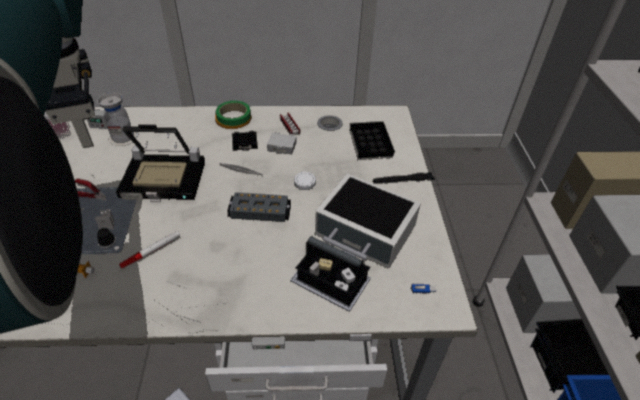

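View pics/top0.png

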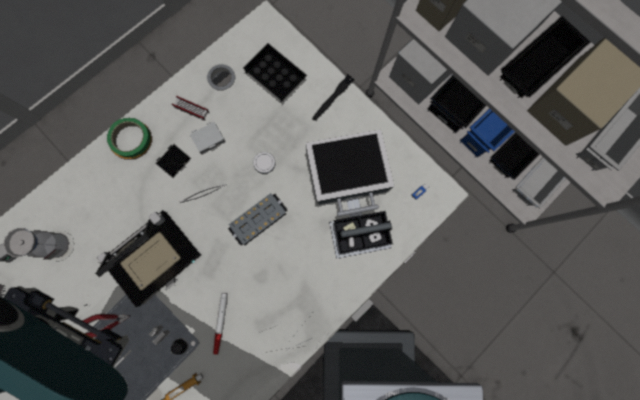

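View pics/wrist0.png

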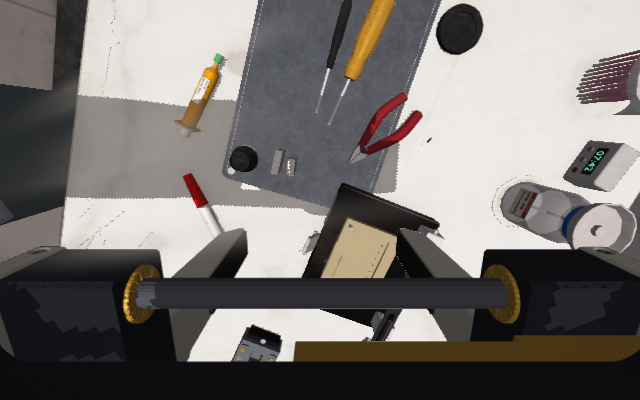

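```bash
cat > h.py <<'E'
from rig import *
import numpy as np, cv2
from scipy.spatial.transform import Rotation as R
def cam(name,s=None):
    c=camera_model(name); K=c["camera_matrix"]
    if name=="wrist":
        s=s or read_state(); T=np.eye(4); T[:3,:3]=R.from_quat(s["tool_rot"]).as_matrix(); T[:3,3]=s["eef_pos"]
        M=T@c["T_tool_cam"]; return K,M[:3,:3],M[:3,3]
    return K,R.from_quat(c["orientation"]).as_matrix(),np.array(c["eye"])
def ray(C,uv,z):
    K,Rm,e=C; uv=np.atleast_2d(np.array(uv,float))
    d=(Rm@(np.linalg.inv(K)@np.c_[uv,np.ones(len(uv))].T)).T
    return e+d*((z-e[2])/d[:,2])[:,None]
def proj(C,P):
    K,Rm,e=C; p=(Rm.T@(np.atleast_2d(P)-e).T).T; q=(K@p.T).T; return q[:,:2]/q[:,2:]
def crop(im,name,x0,y0,x1,y1,f):
    c=im[y0:y1,x0:x1,::-1]; c=cv2.resize(c,None,fx=f,fy=f,interpolation=cv2.INTER_CUBIC); cv2.imwrite("pics/"+name+".png",c)
def grab(name):
    s=read_state(); C=cam(name,s) if name=="wrist" else cam(name); return snapshot(name),C,s
E
python3 - <<'E'
from h import *
im=cv2.imread("pics/top0.png")[:,:,::-1]
crop(im,"top0a",290,120,450,270,5)
crop(im,"top0b",170,140,300,260,5)
im=cv2.imread("pics/scene0.png")[:,:,::-1]
crop(im,"sc0a",280,170,440,320,5)
E
```

```text
(no output)
```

View pics/top0a.png

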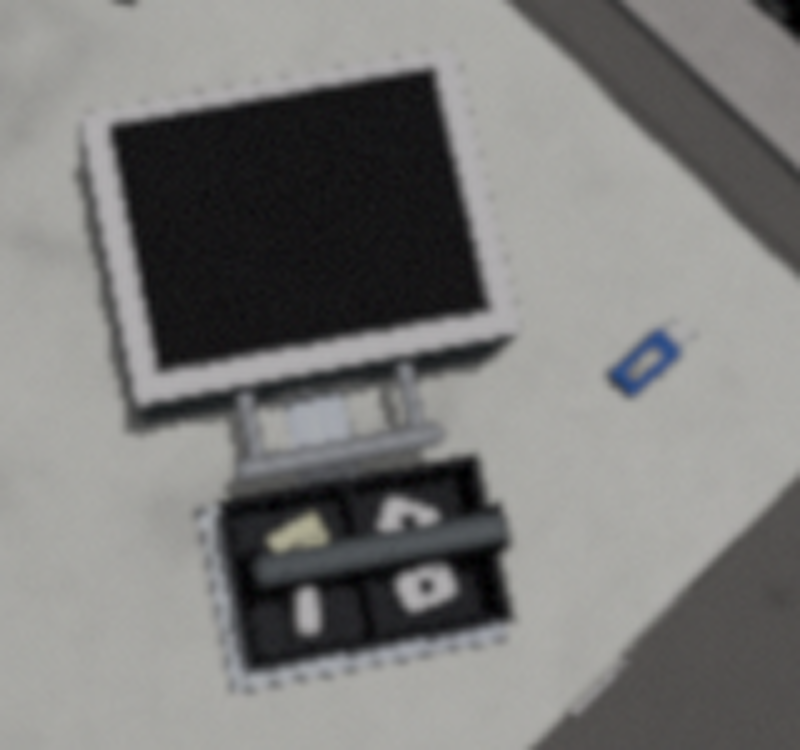

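View pics/top0b.png

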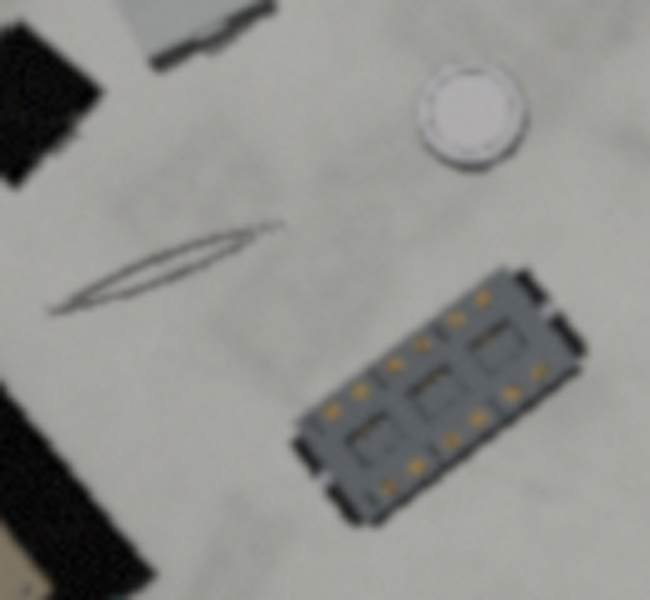

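View pics/sc0a.png

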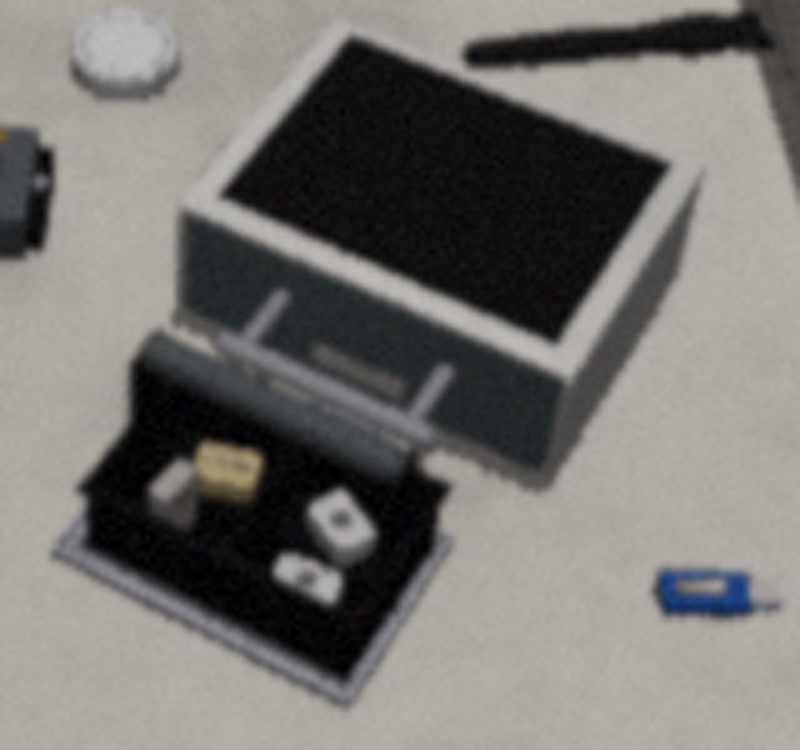

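```bash
python3 - <<'E'
from h import *
C=cam("top")
def t(pts,z,ox=290,oy=120):
    p=ray(C,np.array(pts)/5.0+[ox,oy],z); return p[:,:2].round(4)
c=t([(82,118),(458,60),(518,335),(140,408)],0.075); print("cab",c.tolist(),c.mean(0), np.linalg.norm(c-np.roll(c,-1,0),axis=1))
b=t([(112,127),(435,68),(487,305),(157,368)],0.075); print("blk",b.tolist(),b.mean(0), np.linalg.norm(b-np.roll(b,-1,0),axis=1))
for q in(c,b):
    v=(q[0]-q[3])+(q[1]-q[2]); w=(q[0]-q[1])+(q[3]-q[2]); print(np.degrees(np.arctan2(v[1],v[0])),np.degrees(np.arctan2(w[1],w[0]))-90)
print("tray",t([(195,510),(235,690),(512,632)],0.006).tolist())
print("bar",t([(255,570),(508,527)],0.098).tolist(), t([(255,570),(508,527)],0.098).mean(0))
print("handle",t([(240,470),(440,435)],0.050).tolist())
s=t([(374,441),(437,393),(498,345)],0.026,170,140); print("sock",s.tolist(),np.diff(s,axis=0), s.mean(0))
cs=t([(298,425),(505,270),(580,370),(375,520)],0.026,170,140);print("base",cs.tolist(),cs.mean(0))
print("puck",t([(472,115)],0.014,170,140))
E
```

```text
cab [[0.6907, 0.2537], [0.7236, 0.0784], [0.5924, 0.0526], [0.5548, 0.2243]] [0.640375 0.15225 ] [0.17836059 0.13371268 0.17576874 0.13904377]
blk [[0.6867, 0.2397], [0.7194, 0.0893], [0.6061, 0.0666], [0.5733, 0.2169]] [0.646375 0.153125] [0.15391377 0.11555163 0.15383735 0.11566936]
11.676600681621325 11.484469063648959
11.348810011404261 12.288503272416037
tray [[0.5178, 0.1957], [0.4323, 0.1756], [0.4622, 0.0431]]
bar [[0.4806, 0.1737], [0.5015, 0.0636]] [0.49105 0.11865]
handle [[0.5312, 0.1772], [0.5496, 0.0844]]
sock [[0.4966, 0.3936], [0.5199, 0.3653], [0.5433, 0.3377]] [[ 0.0233 -0.0283]
 [ 0.0234 -0.0276]] [0.51993333 0.36553333]
base [[0.5034, 0.4295], [0.5796, 0.3358], [0.5322, 0.2985], [0.4598, 0.3912]] [0.51875 0.36375]
puck [[0.6591 0.3565]]
```

Call:
{"name": "step_arm", "arguments": {"steps": [[4,-10,0,0,0,-10,0],[8,-20,0,0,0,-21,0],[12,-30,0,0,0,-32,0],[16,-40,0,0,0,-43,0],[19.2,-48.6,0,0,0,-52.1,0],[19.2,-48.6,0,0,0,-52.1,0],[19.2,-48.6,0,0,0,-52.1,0],[19.2,-48.6,0,0,0,-52.1,0],[19.2,-48.6,0,0,0,-52.1,0],[19.2,-48.6,0,0,0,-52.1,0],[19.2,-48.6,0,0,0,-52.1,0],[19.2,-48.6,0,0,0,-52.1,0]]}}

```text
t: 1.15
eef_pos: [0.4822, 0.1384, 0.2187]
tool_rot: [0.632, 0.775, 0.0, 0.0]
wrist_force: [0.1, 0.3, 0.3]
opening: 0.0931
```

Call:
{"name": "step_arm", "arguments": {"steps": [[0,0,0,0,0,0,0],[0,0,0,0,0,0,0],[0,0,0,0,0,0,0]]}}

```text
t: 1.4
eef_pos: [0.482, 0.1405, 0.2185]
tool_rot: [0.632, 0.775, -0.0, -0.0]
wrist_force: [-0.7, 0.0, 0.8]
opening: 0.0929
```

```bash
cat >> h.py <<'E'
def tool(s):
    m=R.from_quat(s["tool_rot"]).as_matrix(); return s["eef_pos"].round(4).tolist(), round(float(np.degrees(np.arctan2(m[1,1],m[0,1]))),2), m[:,2].round(3).tolist()
E
python3 - <<'E'
from h import *
im,C,s=grab("wrist"); print(s["t"],tool(s)); cv2.imwrite("pics/w1.png",im[:,:,::-1])
im=snapshot("top"); cv2.imwrite("pics/t1.png",im[:,:,::-1])
E
```

```text
1.4 ([0.482, 0.1405, 0.2185], 11.62, [-0.0, 0.0, -1.0])
```

View pics/w1.png

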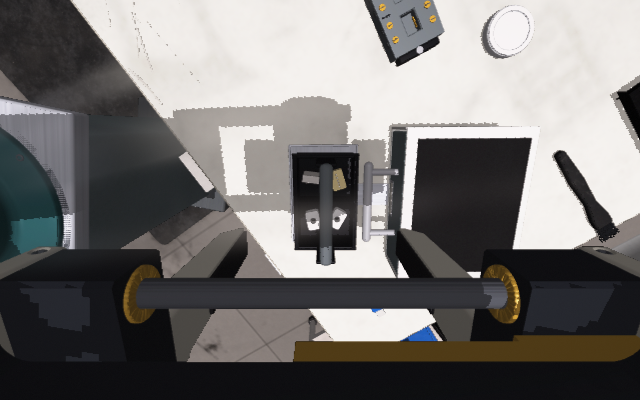

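```bash
python3 - <<'E'
from h import *
s=read_state(); C=cam("wrist",s)
im=cv2.imread("pics/w1.png")[:,:,::-1]; crop(im,"w1a",270,120,430,270,5)
p=ray(C,[(327,164),(326,262)],0.098); print(p, p.mean(0)); d=p[0]-p[1]; print(np.degrees(np.arctan2(-d[0],d[1])),np.linalg.norm(d))
print(ray(C,[(357,150),(289,147),(289,250),(401,128),(535,128),(524,240)],0.006).round(4))
print("cab",ray(C,[(401,127),(538,127)],0.075).round(4))
E
```

```text
[[0.48069896 0.1746216  0.098     ]
 [0.50211973 0.06893731 0.098     ]] [0.49140935 0.12177945 0.098     ]
11.457855290085508 0.10783328903737366
[[0.5196 0.1891 0.006 ]
 [0.4317 0.1748 0.006 ]
 [0.4573 0.0313 0.006 ]
 [0.5684 0.2278 0.006 ]
 [0.7369 0.2629 0.006 ]
 [0.7818 0.1145 0.006 ]]
cab [[0.5497 0.2256 0.075 ]
 [0.6905 0.2549 0.075 ]]
```

View pics/w1a.png

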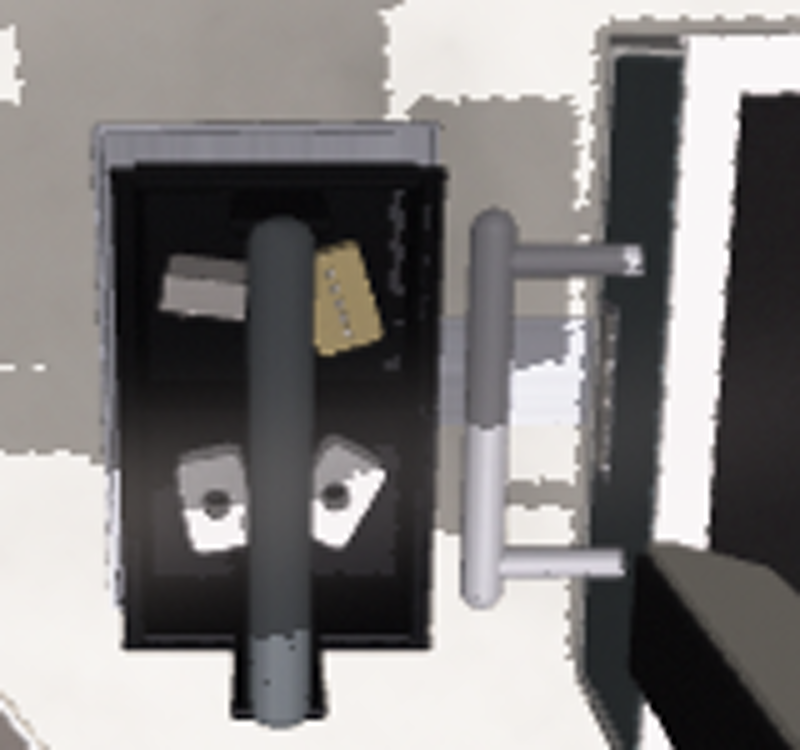

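Call:
{"name": "step_arm", "arguments": {"steps": [[0.9,-2.0,-3,0,0,0,0],[0.9,-2.0,-6,0,0,0,0],[0.9,-2.0,-9,0,0,0,0],[0.9,-2.0,-11,0,0,0,0],[0.9,-2.0,-13,0,0,0,0],[0.9,-2.0,-14.5,0,0,0,0],[0.9,-2.0,-14.5,0,0,0,0],[0.9,-2.0,-14.5,0,0,0,0]]}}

```text
t: 2.17
eef_pos: [0.4906, 0.1214, 0.0735]
tool_rot: [0.631, 0.776, -0.0, -0.0]
wrist_force: [1.0, -0.0, 0.3]
opening: 0.093
```

Call:
{"name": "step_arm", "arguments": {"steps": [[0,0,0,0,0,0,120],[0,0,0,0,0,0,255],[0,0,0,0,0,0,255],[0,0,0,0,0,0,255],[0,0,0,0,0,0,255],[0,0,0,0,0,0,255],[0,0,0,0,0,0,255],[0,0,0,0,0,0,255],[0,0,0,0,0,0,255],[0,0,0,0,0,0,255]], "squeeze": 40}}

```text
t: 3.0
eef_pos: [0.4911, 0.1205, 0.0736]
tool_rot: [0.632, 0.775, -0.0, -0.0]
wrist_force: [0.6, 0.3, 0.8]
opening: 0.0307
```

Call:
{"name": "step_arm", "arguments": {"steps": [[0,0,0,0,0,0,255],[0,0,0,0,0,0,255],[0,0,0,0,0,0,255],[0,0,0,0,0,0,255],[0,0,0,0,0,0,255],[0,0,0,0,0,0,255]]}}

```text
t: 3.5
eef_pos: [0.4909, 0.1205, 0.0736]
tool_rot: [0.632, 0.775, -0.0, -0.0]
wrist_force: [-2.9, -0.2, 1.2]
opening: 0.0132
```

Call:
{"name": "step_arm", "arguments": {"steps": [[0,0,0.5,0,0,0,255],[0,0,1.2,0,0,0,255],[0,0,2,0,0,0,255],[0,0,3,0,0,0,255],[0,0,3,0,0,0,255]]}}

```text
t: 3.92
eef_pos: [0.492, 0.1207, 0.1063]
tool_rot: [0.632, 0.775, 0.001, 0.001]
wrist_force: [0.4, 0.6, -5.8]
opening: 0.0135
```

```bash
python3 - <<'E'
from h import *
im,C,s=grab("scene"); print(s["t"],tool(s),s["opening"],s["wrist_force"],s["wrist_torque"]); crop(im,"s2",200,120,460,320,3)
C=cam("top"); p=ray(C,[(226,293),(217,352)],0.01); print(p)
E
```

```text
3.9167 ([0.492, 0.1207, 0.1063], 11.67, [0.003, 0.001, -1.0]) 0.013545769492910508 [ 0.41468303  0.57306077 -5.79216993] [-0.04728607 -0.04704093 -0.00568787]
[[0.34759787 0.43153624 0.01      ]
 [0.21864073 0.44355201 0.01      ]]
```

View pics/s2.png

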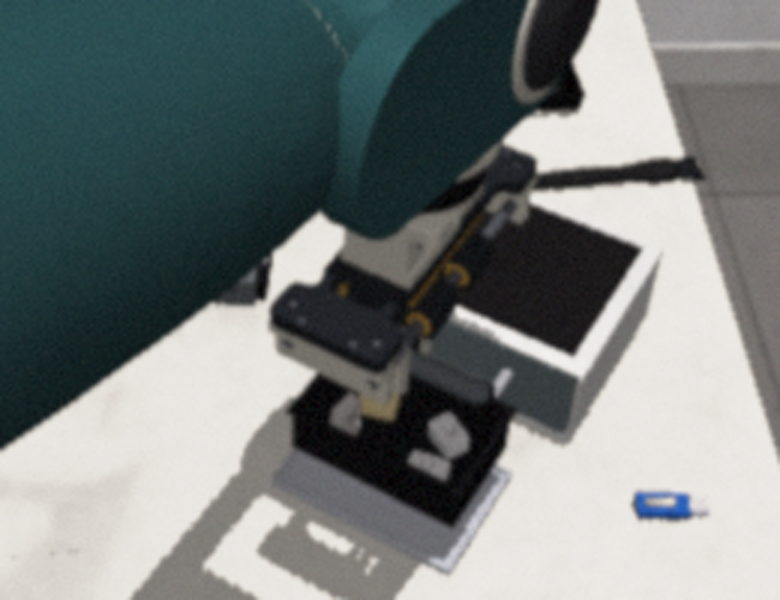

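Call:
{"name": "step_arm", "arguments": {"steps": [[-1,0.5,0.5,0,0,0,255],[-2.5,2,0.5,0,0,0,255],[-4,4,0.5,0,0,0,255],[-5.5,6,0.5,0,0,0,255],[-7,8.5,0.5,0,0,0,255],[-8,11,0.5,0,0,0,255],[-9,13,0.5,0,0,0,255],[-10,15,0.5,0,0,0,255],[-10.6,16.5,0.5,0,0,0,255],[-10.6,16.8,0.5,0,0,0,255],[-10.6,16.8,0.5,0,0,0,255],[-10.6,16.8,0.5,0,0,0,255]]}}

```text
t: 4.97
eef_pos: [0.3849, 0.2882, 0.1085]
tool_rot: [0.631, 0.775, -0.0, 0.0]
wrist_force: [-0.0, 0.2, -6.7]
opening: 0.0135
```

Call:
{"name": "step_arm", "arguments": {"steps": [[0,0,-1,0,0,0,255],[0,0,-2,0,0,0,255],[0,0,-2.7,0,0,0,255],[0,0,-3,0,0,0,255],[0,0,-3.2,0,0,0,255],[0,0,-3.2,0,0,0,255]]}}

```text
t: 5.47
eef_pos: [0.385, 0.2882, 0.0761]
tool_rot: [0.632, 0.775, -0.0, -0.0]
wrist_force: [-0.3, 0.6, -6.4]
opening: 0.0137
```

Call:
{"name": "step_arm", "arguments": {"steps": [[0,0,-0.2,0,0,0,255],[0,0,-0.3,0,0,0,255],[0,0,-0.4,0,0,0,255],[0,0,-0.4,0,0,0,255]]}}

```text
t: 5.8
eef_pos: [0.3851, 0.2885, 0.0726]
tool_rot: [0.632, 0.775, 0.0, 0.0]
wrist_force: [-0.3, -0.0, -8.0]
opening: 0.0134
```

Call:
{"name": "step_arm", "arguments": {"steps": [[0,0,-0.1,0,0,0,255],[0,0,-0.15,0,0,0,255],[0,0,-0.15,0,0,0,255]]}}

```text
t: 6.05
eef_pos: [0.3852, 0.2886, 0.0716]
tool_rot: [0.632, 0.775, 0.0, 0.0]
wrist_force: [-3.0, -2.6, -0.8]
opening: 0.0137
```

Contact is carrying the load. Release and rise.

Call:
{"name": "step_arm", "arguments": {"steps": [[0,0,0,0,0,0,150],[0,0,0,0,0,0,100],[0,0,0,0,0,0,100],[0,0,0,0,0,0,100],[0,0,0,0,0,0,100],[0,0,0,0,0,0,100],[0,0,0,0,0,0,0],[0,0,0,0,0,0,0],[0,0,0,0,0,0,0],[0,0,0,0,0,0,0],[0,0,0,0,0,0,0],[0,0,0,0,0,0,0]]}}

```text
t: 7.05
eef_pos: [0.3851, 0.2885, 0.0712]
tool_rot: [0.632, 0.775, 0.0, 0.0]
wrist_force: [-0.4, -0.4, 1.0]
opening: 0.0891
```

Call:
{"name": "step_arm", "arguments": {"steps": [[0,0,2,0,0,0,0],[0,0,5,0,0,0,0],[0,0,8,0,0,0,0],[0,0,11,0,0,0,0],[0,0,14,0,0,0,0],[0,0,14,0,0,0,0]]}}

```text
t: 7.55
eef_pos: [0.3864, 0.2893, 0.2173]
tool_rot: [0.632, 0.775, 0.003, 0.001]
wrist_force: [0.4, 1.1, 1.2]
opening: 0.0932
```

Call:
{"name": "step_arm", "arguments": {"steps": [[3,-3,0,0,0,0,120],[6,-6,0,0,0,0,189],[9,-9,0,0,0,0,189],[12,-12,0,0,0,0,189],[14,-15,0,0,0,0,189],[15.3,-15.8,0,0,0,0,189],[15.3,-15.8,0,0,0,0,189],[15.3,-15.8,0,0,0,0,189],[15.3,-15.8,0,0,0,0,189]]}}

```text
t: 8.3
eef_pos: [0.5376, 0.1312, 0.2109]
tool_rot: [0.631, 0.775, -0.0, -0.0]
wrist_force: [-0.6, 0.4, -0.6]
opening: 0.0377
```

```bash
python3 - <<'E'
from h import *
s0=dict(eef_pos=np.array([.482,.1405,.2185]),tool_rot=np.array([.632,.775,0,0])); s0["tool_rot"]/=np.linalg.norm(s0["tool_rot"])
p=ray(cam("wrist",s0),[(368,164),(366.5,240)],0.0525); print("handle",p.round(4),p.mean(0)); 
im,C,s=grab("wrist"); print(s["t"],tool(s),s["opening"]); cv2.imwrite("pics/w3.png",im[:,:,::-1])
im=snapshot("top"); cv2.imwrite("pics/t3.png",im[:,:,::-1])
E
```

```text
handle [[0.5299 0.1776 0.0525]
 [0.551  0.0851 0.0525]] [0.5404248  0.13135844 0.0525    ]
8.3 ([0.5376, 0.1312, 0.2109], 11.69, [-0.0, 0.0, -1.0]) 0.03771946043967558
```

View pics/w3.png

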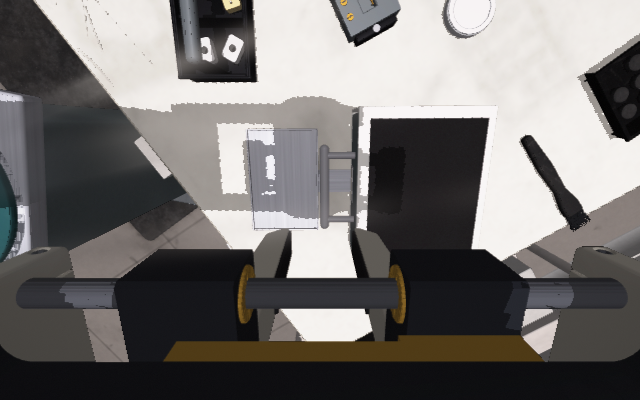

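View pics/t3.png

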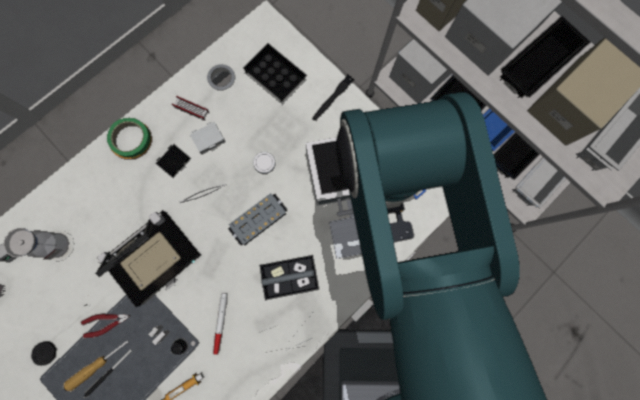

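```bash
python3 - <<'E'
from h import *
im=cv2.imread("pics/w3.png")[:,:,::-1]; crop(im,"w3a",225,100,385,250,5)
E
```

```text
(no output)
```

View pics/w3a.png

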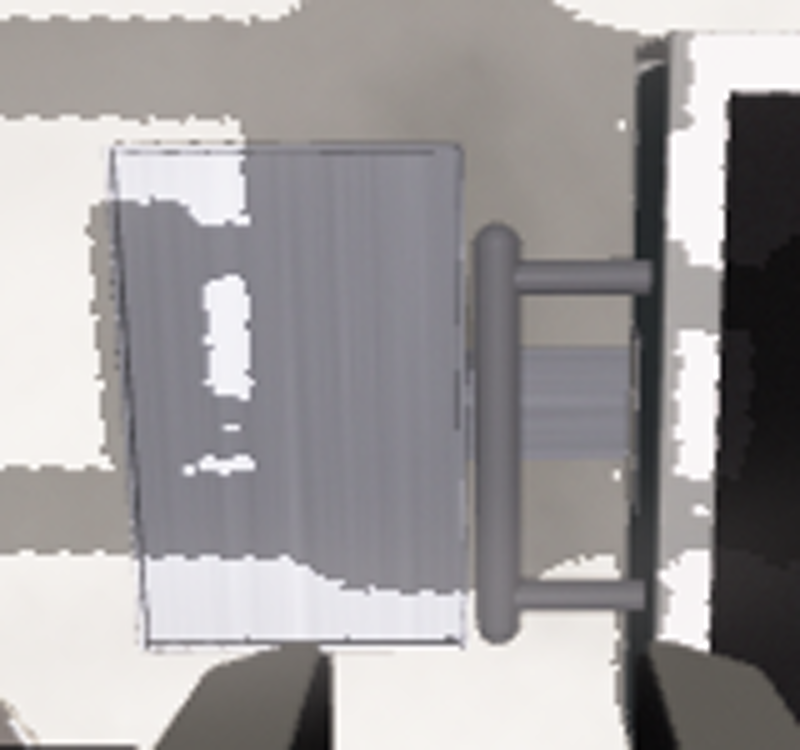

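```bash
python3 - <<'E'
from h import *
s=read_state(); C=cam("wrist",s)
q=np.array([(110,146),(461,145),(464,646),(146,646)])/5+[225,100]
c=ray(C,q,0.006)[:,:2]; print(c.round(4),c.mean(0),np.linalg.norm(c-np.roll(c,-1,0),axis=1))
v=c[1]-c[0]+c[2]-c[3]; w=c[0]-c[3]+c[1]-c[2]; print(np.degrees(np.arctan2(v[1],v[0])),np.degrees(np.arctan2(w[1],w[0]))-90)
h=ray(C,np.array([(497,228),(496,640)])/5+[225,100],0.0525)[:,:2];print(h,h.mean(0))
t=ray(cam("top"),np.array([(330,221),(391,209),(333,258),(393.,247)]),.006); print(t)
E
```

```text
[[0.4325 0.1765]
 [0.5191 0.1948]
 [0.5468 0.0635]
 [0.4608 0.0456]] [0.48978762 0.12012116] [0.0885033  0.13416207 0.08776675 0.13390772]
11.831007576357168 12.05712166960248
[[0.5310811  0.17947092]
 [0.55103782 0.08371078]] [0.54105946 0.13159085]
[[0.52030328 0.19328369 0.006     ]
 [0.55282129 0.04489178 0.006     ]
 [0.43215263 0.1850577  0.006     ]
 [0.46083222 0.04166779 0.006     ]]
```

Call:
{"name": "step_arm", "arguments": {"steps": [[0.2,0,-3,0,0,0,189],[0.2,0,-6,0,0,0,189],[0.2,0,-9,0,0,0,189],[0.2,0,-11,0,0,0,189],[0.2,0,-11,0,0,0,189],[0.2,0,-11,0,0,0,189]]}}

```text
t: 8.9
eef_pos: [0.5395, 0.1312, 0.1012]
tool_rot: [0.631, 0.776, -0.0, -0.0]
wrist_force: [0.7, 0.3, 0.7]
opening: 0.024
```

Call:
{"name": "step_arm", "arguments": {"steps": [[0.15,0,-2,0,0,0,189],[0.15,0,-4,0,0,0,189],[0.15,0,-5.5,0,0,0,189],[0.15,0,-7,0,0,0,189],[0.15,0,-7,0,0,0,189]]}}

```text
t: 9.32
eef_pos: [0.5412, 0.1308, 0.0306]
tool_rot: [0.631, 0.776, -0.0, -0.0]
wrist_force: [0.1, -0.2, -1.2]
opening: 0.0237
```

Call:
{"name": "step_arm", "arguments": {"steps": [[0,0,0,0,0,0,255],[0,0,0,0,0,0,255],[0,0,0,0,0,0,255],[0,0,0,0,0,0,255],[0,0,0,0,0,0,255]], "squeeze": 15}}

```text
t: 9.73
eef_pos: [0.541, 0.1305, 0.0331]
tool_rot: [0.631, 0.775, -0.0, -0.0]
wrist_force: [-16.3, -2.7, 12.2]
opening: 0.0101
```

Call:
{"name": "step_arm", "arguments": {"steps": [[-0.5,-0.1,0,0,0,0,255],[-1.5,-0.31,0,0,0,0,255],[-3,-0.62,0,0,0,0,255],[-4.5,-0.93,0,0,0,0,255],[-6,-1.24,0,0,0,0,255],[-7.5,-1.55,0,0,0,0,255],[-9,-1.86,0,0,0,0,255],[-10.2,-2.11,0,0,0,0,255],[-11,-2.28,0,0,0,0,255],[-11.3,-2.34,0,0,0,0,255],[-11.3,-2.34,0,0,0,0,255]]}}

```text
t: 10.65
eef_pos: [0.4287, 0.1066, 0.033]
tool_rot: [0.632, 0.775, 0.001, 0.002]
wrist_force: [-1.9, -5.1, 9.9]
opening: 0.0105
```

Call:
{"name": "step_arm", "arguments": {"steps": [[0,0,0,0,0,0,189],[0,0,0,0,0,0,189],[0,0,0,0,0,0,189],[0,0,0,0,0,0,189],[0,0,0,0,0,0,189],[0,0,3,0,0,0,189],[0,0,6,0,0,0,189],[0,0,10,0,0,0,189],[0,0,14,0,0,0,100],[0,0,18,0,0,0,0],[0,0,18,0,0,0,0]]}}

```text
t: 11.57
eef_pos: [0.4304, 0.1075, 0.219]
tool_rot: [0.632, 0.775, 0.004, 0.003]
wrist_force: [0.9, 1.1, 1.5]
opening: 0.0394
```

```bash
python3 - <<'E'
from h import *
im,C,s=grab("wrist"); print(s["t"],tool(s),s["opening"]); cv2.imwrite("pics/w4.png",im[:,:,::-1])
im=snapshot("top"); crop(im,"t4",230,120,450,280,3)
im=snapshot("scene"); crop(im,"s4",200,150,460,320,3)
E
```

```text
11.5667 ([0.4304, 0.1075, 0.219], 11.67, [0.009, 0.002, -1.0]) 0.03939514772122238
```

View pics/w4.png

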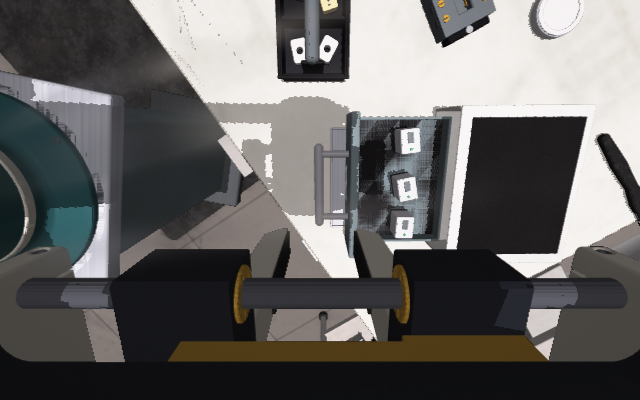

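View pics/t4.png

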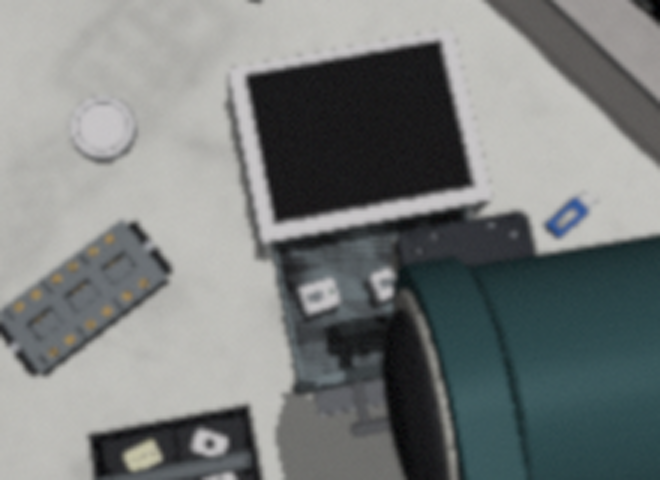

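View pics/s4.png

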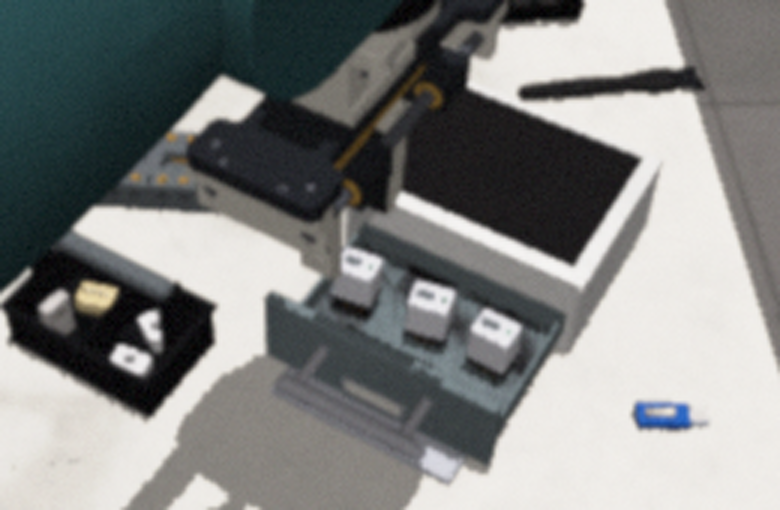

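Call:
{"name": "step_arm", "arguments": {"steps": [[3,0.6,0,0,0,0,0],[6,1.2,0,0,0,0,0],[9,1.8,0,0,0,0,0],[9.3,1.9,0,0,0,0,0],[9.3,1.9,0,0,0,0,0],[9.3,1.9,0,0,0,0,0],[9.3,1.9,0,0,0,0,0]]}}

```text
t: 12.3
eef_pos: [0.5207, 0.1259, 0.2105]
tool_rot: [0.632, 0.775, -0.0, -0.0]
wrist_force: [0.4, -0.1, -0.5]
opening: 0.0924
```

```bash
python3 - <<'E'
from h import *
im,C,s=grab("wrist"); print(s["t"],tool(s),s["opening"]); cv2.imwrite("pics/w5.png",im[:,:,::-1]); crop(im,"w5a",230,100,390,250,5)
E
```

```text
12.3 ([0.5207, 0.1259, 0.2105], 11.68, [-0.001, -0.0, -1.0]) 0.09236504983817337
```

View pics/w5a.png

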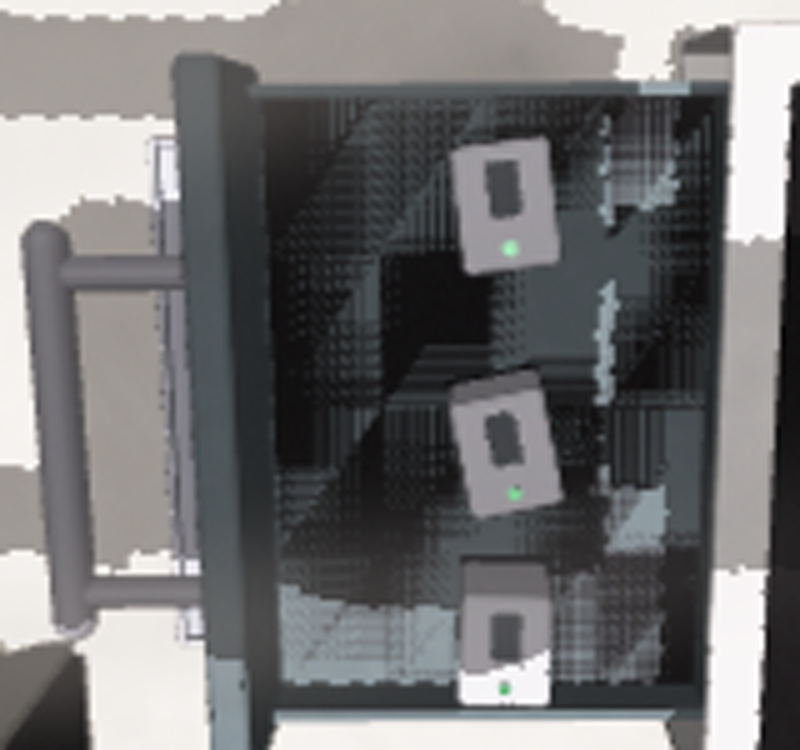

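```bash
cat >> h.py <<'E'
def quad(C,pts,z,ox,oy,f=5,name=""):
    c=ray(C,np.array(pts,float)/f+[ox,oy],z)[:,:2]
    v=c[1]-c[0]+c[2]-c[3]; w=c[0]-c[3]+c[1]-c[2]
    print(name,"ctr",c.mean(0).round(4),"yaw x",np.degrees(np.arctan2(v[1],v[0])).round(2),"yaw y-90",(np.degrees(np.arctan2(w[1],w[0]))-90).round(2),"sizes",np.linalg.norm(c-np.roll(c,-1,0),axis=1).round(4)); return c.mean(0)
E
python3 - <<'E'
from h import *
C=cam("wrist")
for n,q in dict(A=[(450,150),(548,137),(560,260),(468,275)],B=[(453,407),(541,388),(563,500),(477,518)],C=[(459,590),(550,590),(550,705),(459,705)]).items(): quad(C,q,0.056,230,100,5,n)
E
```

```text
A ctr [0.5208 0.1803] yaw x 19.93 yaw y-90 19.21 sizes [0.0215 0.0267 0.0207 0.0274]
B ctr [0.533  0.1257] yaw x 23.99 yaw y-90 23.57 sizes [0.0205 0.0269 0.0204 0.0269]
C ctr [0.5422 0.079 ] yaw x 11.68 yaw y-90 12.17 sizes [0.0215 0.0292 0.022  0.0292]
```

Call:
{"name": "step_arm", "arguments": {"steps": [[0,2.5,0,0,0,4,134],[0,5.4,0,0,0,7.9,134],[0,5.4,-3,0,0,7.9,134],[0,5.4,-6,0,0,7.9,134],[0,5.4,-9,0,0,7.9,134],[0,5.4,-9,0,0,7.9,134],[0,5.4,-9,0,0,7.9,134],[0,5.4,-9,0,0,7.9,134]]}}

```text
t: 13.02
eef_pos: [0.522, 0.1801, 0.1234]
tool_rot: [0.577, 0.817, 0.001, 0.001]
wrist_force: [0.1, 0.6, 0.7]
opening: 0.0461
```

```bash
python3 - <<'E'
from h import *
im,C,s=grab("wrist"); print(s["t"],tool(s),s["opening"]); cv2.imwrite("pics/w6.png",im[:,:,::-1]); 
print(proj(C,[[.5208,.1803,.056]]))
E
```

```text
13.0167 ([0.522, 0.1801, 0.1234], 19.56, [0.002, 0.001, -1.0]) 0.04611874393212271
[[319.86148516 209.8191654 ]]
```

View pics/w6.png

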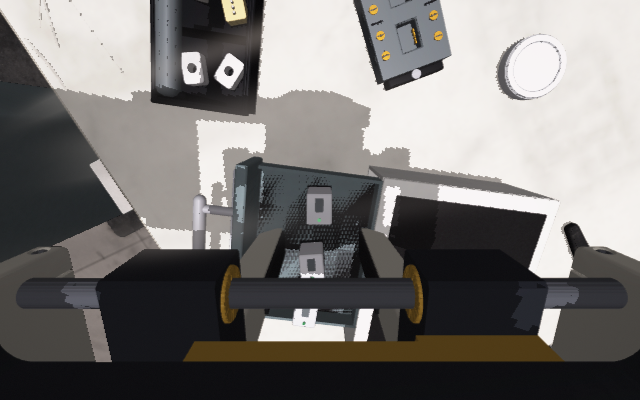

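Call:
{"name": "step_arm", "arguments": {"steps": [[-0.1,0,-3,0,0,0,134],[-0.1,0,-5,0,0,0,134],[-0.1,0,-7,0,0,0,134],[-0.1,0,-8.5,0,0,0,134],[-0.1,0,-9.2,0,0,0,134],[-0.1,0,-9.2,0,0,0,134],[-0.1,0,-9.2,0,0,0,134]]}}

```text
t: 13.65
eef_pos: [0.5213, 0.1802, 0.0307]
tool_rot: [0.577, 0.817, 0.001, 0.0]
wrist_force: [-0.1, 0.5, 0.3]
opening: 0.0439
```

Call:
{"name": "step_arm", "arguments": {"steps": [[0,0,0,0,0,0,255],[0,0,0,0,0,0,255],[0,0,0,0,0,0,255],[0,0,0,0,0,0,255],[0,0,0,0,0,0,255],[0,0,0,0,0,0,255]], "squeeze": 20}}

```text
t: 14.15
eef_pos: [0.5209, 0.1802, 0.0297]
tool_rot: [0.577, 0.817, 0.0, 0.0]
wrist_force: [-1.1, -0.4, 5.2]
opening: 0.0218
```

Call:
{"name": "step_arm", "arguments": {"steps": [[0,0,1,0,0,0,255],[0,0,3,0,0,0,255],[0,0,6,0,0,0,255],[0,0,9,0,0,0,255],[0,3,12,0,0,5,255],[1,6,12,0,0,10,255],[2,10,12,0,0,15,255],[3.1,13,12,0,0,20.3,255],[3.1,14.7,12,0,0,20.3,255],[3.1,14.7,12,0,0,20.3,255],[3.1,14.7,12,0,0,20.3,255],[3.1,14.7,12,0,0,20.3,255]]}}

```text
t: 15.15
eef_pos: [0.5513, 0.3263, 0.1492]
tool_rot: [0.424, 0.906, -0.0, -0.0]
wrist_force: [-0.2, 0.6, -0.3]
opening: 0.0218
```

```bash
python3 - <<'E'
from h import *
im,C,s=grab("wrist"); print(s["t"],tool(s),s["opening"],s["wrist_force"]); cv2.imwrite("pics/w7.png",im[:,:,::-1]); crop(im,"w7a",250,90,410,240,5)
E
```

```text
15.15 ([0.5513, 0.3263, 0.1492], 39.79, [-0.0, -0.0, -1.0]) 0.021835176619614628 [-0.15223511  0.60999448 -0.2867371 ]
```

View pics/w7.png

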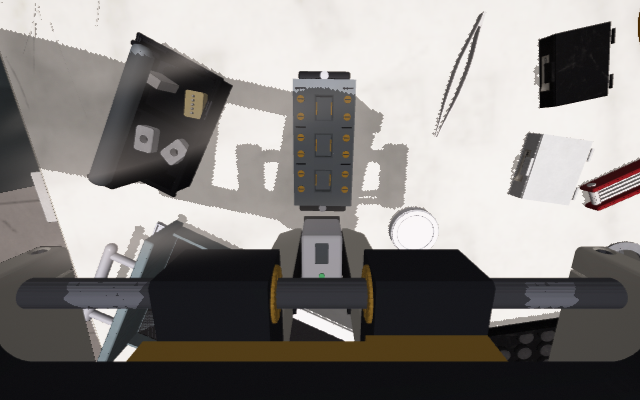

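View pics/w7a.png

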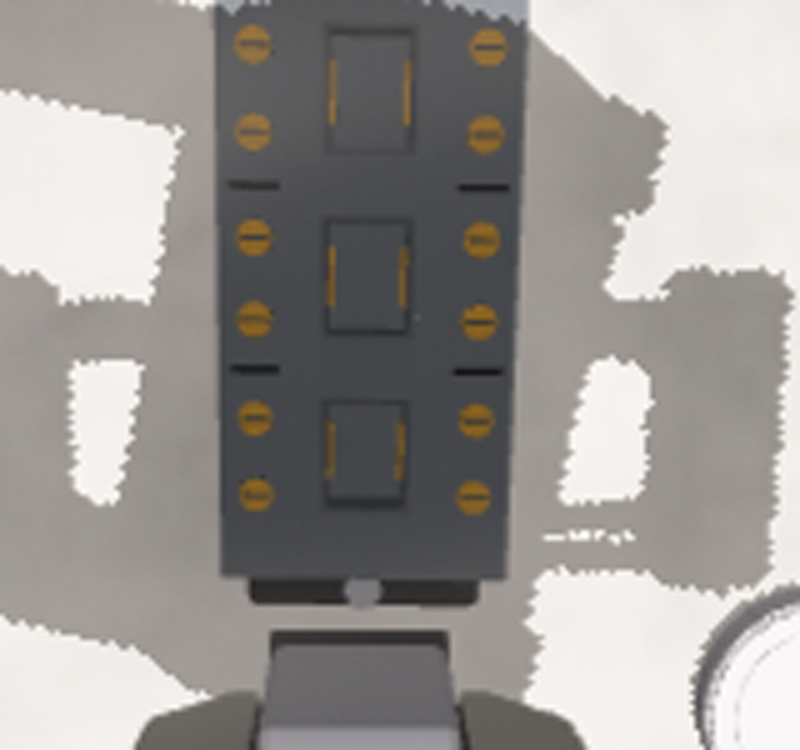

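```bash
python3 - <<'E'
from h import *
s=read_state();C=cam("wrist",s)
im=cv2.imread("pics/w7.png")[:,:,::-1]; crop(im,"w7b",260,200,380,300,6)
a=[quad(C,q,0.026,250,90,5,n) for n,q in dict(far=[(329,25),(414,25),(411,152),(328,152)],mid=[(327,219),(411,219),(409,333),(326,333)],near=[(324,401),(408,402),(405,507),(325,505)]).items()]
d=a[0]-a[2]; print(np.degrees(np.arctan2(d[1],d[0]))-90,np.linalg.norm(d)); print("base",ray(C,np.array([(217,5),(527,5),(507,577),(220,577)])/5+[250,90],.026))
E
```

```text
far ctr [0.4982 0.3943] yaw x 39.79 yaw y-90 38.98 sizes [0.0162 0.0234 0.0162 0.0234]
mid ctr [0.5207 0.3667] yaw x 39.78 yaw y-90 39.14 sizes [0.0166 0.0224 0.0167 0.0224]
near ctr [0.5433 0.3387] yaw x 38.71 yaw y-90 39.34 sizes [0.0171 0.022  0.0166 0.0217]
39.1047490805083 0.07160285597426698
base [[0.46590818 0.38727715 0.026     ]
 [0.51125451 0.42504044 0.026     ]
 [0.58304962 0.3376173  0.026     ]
 [0.53660979 0.29895447 0.026     ]]
```

View pics/w7b.png

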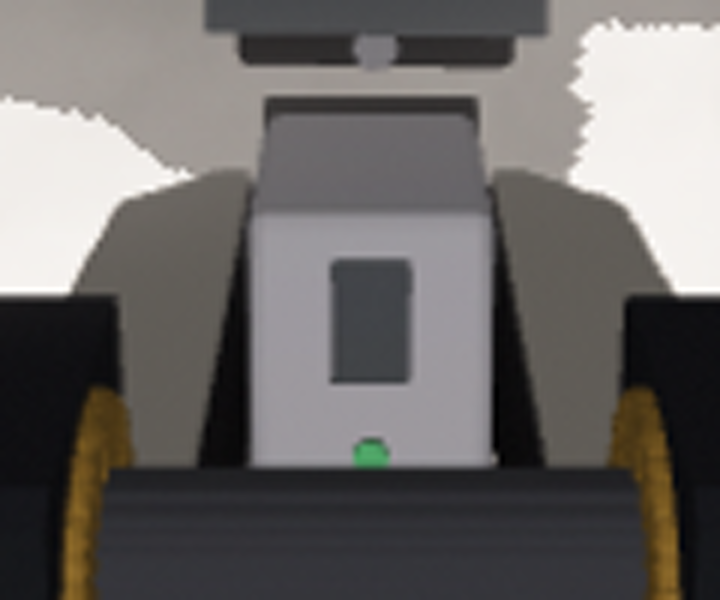

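```bash
python3 - <<'E'
from h import *
s=read_state();C=cam("wrist",s)
m=R.from_quat(s["tool_rot"]).as_matrix()
for z in (0.1745,0.1755,0.1765):
    p=ray(C,np.array([(251,212),(490,212)])/6+[260,200],z); print(((p-s["eef_pos"])@m).round(4))
E
```

```text
[[ 0.0141 -0.0104 -0.0251]
 [ 0.0141  0.0107 -0.0251]]
[[ 0.0145 -0.0103 -0.0261]
 [ 0.0145  0.0106 -0.0261]]
[[ 0.0149 -0.0102 -0.0271]
 [ 0.0149  0.0105 -0.0271]]
```

Call:
{"name": "step_arm", "arguments": {"steps": [[-2,3,-2,0,0,-0.4,255],[-4,5.5,-4,0,0,-0.4,255],[-5.3,6.8,-6,0,0,-0.4,255],[-5.3,6.8,-8,0,0,-0.4,255],[-5.3,6.8,-9.4,0,0,-0.4,255],[-5.3,6.8,-9.4,0,0,-0.4,255],[-5.3,6.8,-9.4,0,0,-0.4,255],[-5.3,6.8,-9.4,0,0,-0.4,255]]}}

```text
t: 15.87
eef_pos: [0.4996, 0.3946, 0.0566]
tool_rot: [0.427, 0.904, 0.001, 0.0]
wrist_force: [-0.1, 0.6, 0.6]
opening: 0.0218
```

```bash
python3 - <<'E'
from h import *
im,C,s=grab("wrist"); print(s["t"],tool(s),s["opening"],s["wrist_force"]); crop(im,"w8",240,130,400,280,5)
print(proj(C,[[.4982,.3943,.026]]))
im=snapshot("scene");crop(im,"s8",200,150,360,270,5)
E
```

```text
15.8667 ([0.4996, 0.3946, 0.0566], 39.39, [0.001, 0.001, -1.0]) 0.021798329523962587 [-0.0686566   0.6390805   0.64120443]
[[319.54884    224.21283751]]
```

View pics/w8.png

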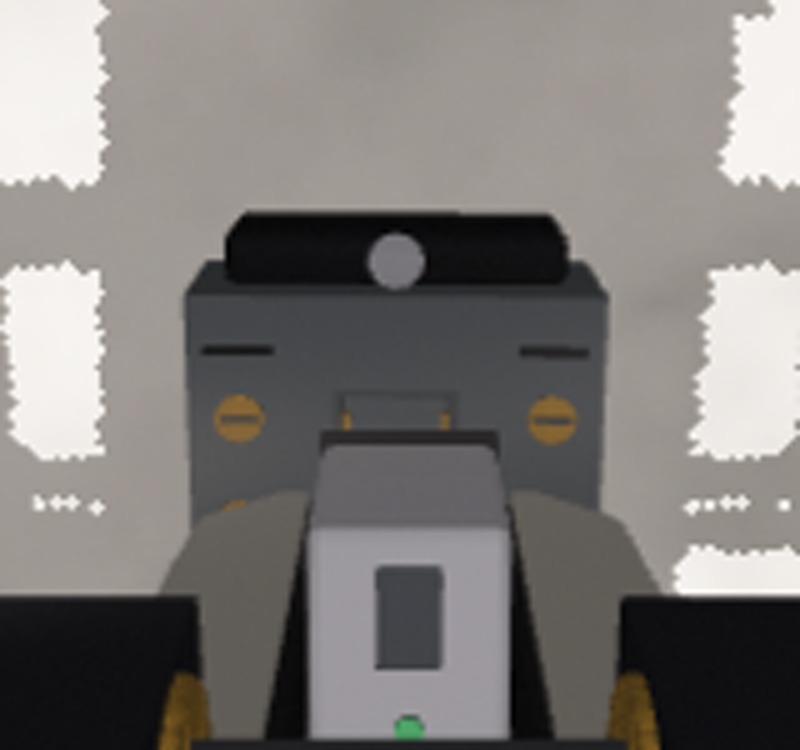

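View pics/s8.png

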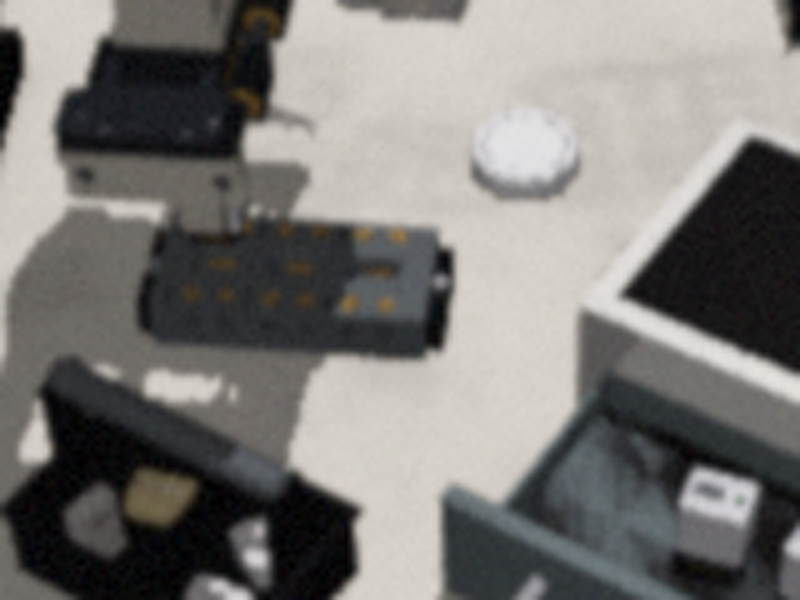

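```bash
cat >> h.py <<'E'
def intool(s,p):
    m=R.from_quat(s["tool_rot"]).as_matrix(); return ((p-s["eef_pos"])@m)
E
python3 - <<'E'
from h import *
s=read_state();C=cam("wrist",s); print(tool(s))
p=ray(C,np.array([(340,394),(457,394)])/5+[240,130],.026); print("socket far edge",p.round(4),intool(s,p).round(4))
p=ray(C,np.array([(308,527),(510,527)])/5+[240,130],s["eef_pos"][2]+.0263); print("relay top far edge",intool(s,p).round(4))
p=ray(C,np.array([(320,432),(498,432)])/5+[240,130],s["eef_pos"][2]-.0077); print("shoulder far",intool(s,p).round(4))
E
```

```text
([0.4995, 0.3949, 0.0567], 39.41, [0.002, 0.001, -1.0])
socket far edge [[0.4844 0.3984 0.026 ]
 [0.4974 0.409  0.026 ]] [[ 0.0123 -0.0096  0.0307]
 [ 0.0123  0.0072  0.0307]]
relay top far edge [[ 0.0146 -0.0104 -0.0263]
 [ 0.0146  0.0108 -0.0263]]
shoulder far [[ 0.014  -0.0111  0.0077]
 [ 0.014   0.0116  0.0077]]
```

Call:
{"name": "step_arm", "arguments": {"steps": [[-0.16,0,-0.5,0,0,0,255],[-0.16,0,-0.9,0,0,0,255],[-0.16,0,-0.9,0,0,0,255],[-0.16,0,-0.9,0,0,0,255]]}}

```text
t: 16.3
eef_pos: [0.4969, 0.395, 0.0458]
tool_rot: [0.427, 0.904, -0.0, -0.0]
wrist_force: [0.1, -0.4, -0.2]
opening: 0.0215
```

Call:
{"name": "step_arm", "arguments": {"steps": [[0.1,-0.03,0,0,0,0,255],[0.1,-0.03,0,0,0,0,255],[0.1,-0.03,0,0,0,0,255]]}}

```text
t: 16.55
eef_pos: [0.4981, 0.3948, 0.0463]
tool_rot: [0.427, 0.904, 0.0, 0.0]
wrist_force: [0.4, -0.3, -0.2]
opening: 0.0219
```

```bash
python3 - <<'E'
from h import *
im,C,s=grab("wrist"); print(s["t"],tool(s),s["opening"],s["wrist_force"]); crop(im,"w9",240,130,400,280,5)
E
```

```text
16.55 ([0.4981, 0.3948, 0.0463], 39.47, [0.0, 0.0, -1.0]) 0.021928855692335863 [ 0.41180922 -0.31803406 -0.23559524]
```

View pics/w9.png

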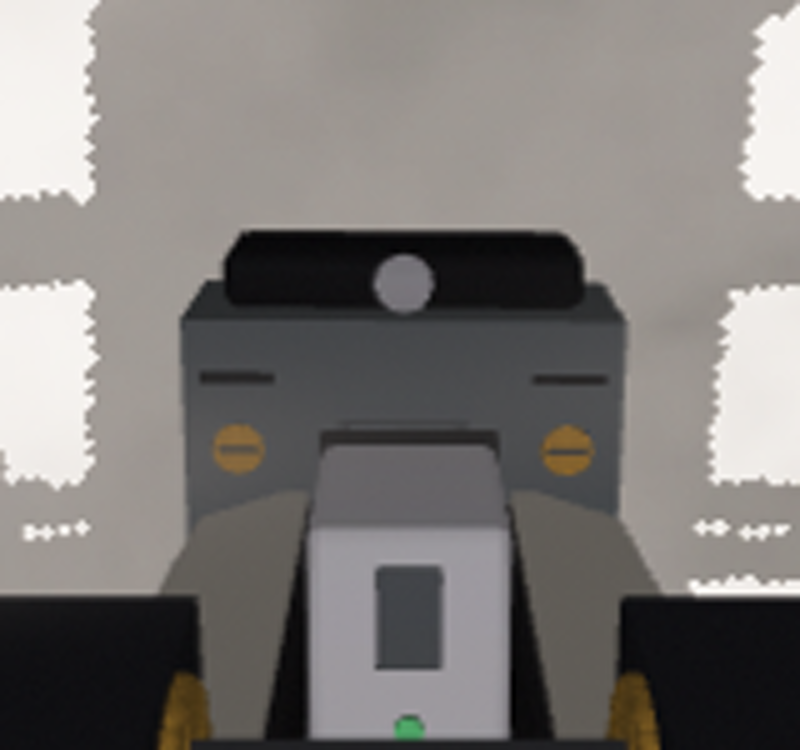

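Call:
{"name": "step_arm", "arguments": {"steps": [[0,0,-0.2,0,0,0,255],[0,0,-0.4,0,0,0,255],[0,0,-0.6,0,0,0,255],[0,0,-0.6,0,0,0,255]]}}

```text
t: 16.93
eef_pos: [0.4978, 0.3946, 0.0395]
tool_rot: [0.427, 0.904, -0.0, -0.0]
wrist_force: [-0.2, 0.0, -0.8]
opening: 0.0218
```

Call:
{"name": "step_arm", "arguments": {"steps": [[0,0,-0.2,0,0,0,255],[0,0,-0.4,0,0,0,255],[0,0,-0.6,0,0,0,255],[0,0,-0.65,0,0,0,255],[0,0,-0.65,0,0,0,255]]}}

```text
t: 17.35
eef_pos: [0.4981, 0.3948, 0.0338]
tool_rot: [0.427, 0.904, 0.0, 0.0]
wrist_force: [-1.7, -1.7, 3.2]
opening: 0.0216
```

Call:
{"name": "step_arm", "arguments": {"steps": [[0,0,-0.1,0,0,0,255],[0,0,-0.1,0,0,0,255],[0,0,-0.1,0,0,0,255]]}}

```text
t: 17.6
eef_pos: [0.4981, 0.3948, 0.0337]
tool_rot: [0.427, 0.904, 0.0, 0.0]
wrist_force: [-5.8, -4.2, 12.6]
opening: 0.0218
```

Call:
{"name": "step_arm", "arguments": {"steps": [[0,0,0.1,0,0,0,160],[0,0,0.1,0,0,0,134],[0,0,0.1,0,0,0,134],[0,0,0.1,0,0,0,134],[0,0,0.1,0,0,0,134],[0,0,2,0,0,0,134],[0,0,5,0,0,0,134],[0,0,8,0,0,0,134],[0,0,11,0,0,0,134],[0,0,12,0,0,0,134],[0,0,12,0,0,0,134]]}}

```text
t: 18.52
eef_pos: [0.4989, 0.3955, 0.1558]
tool_rot: [0.427, 0.904, 0.002, 0.001]
wrist_force: [0.5, 0.4, -0.7]
opening: 0.0443
```

```bash
python3 - <<'E'
from h import *
im,C,s=grab("wrist"); print(s["t"],tool(s),s["opening"],s["wrist_force"]); crop(im,"w10",200,100,440,280,3)
print(proj(C,[[.4979,.3946,.060]]))
E
```

```text
18.5167 ([0.4989, 0.3955, 0.1558], 39.47, [0.004, 0.003, -1.0]) 0.04426983611603811 [ 0.53399287  0.39500151 -0.72683899]
[[319.4920578  201.81878331]]
```

View pics/w10.png

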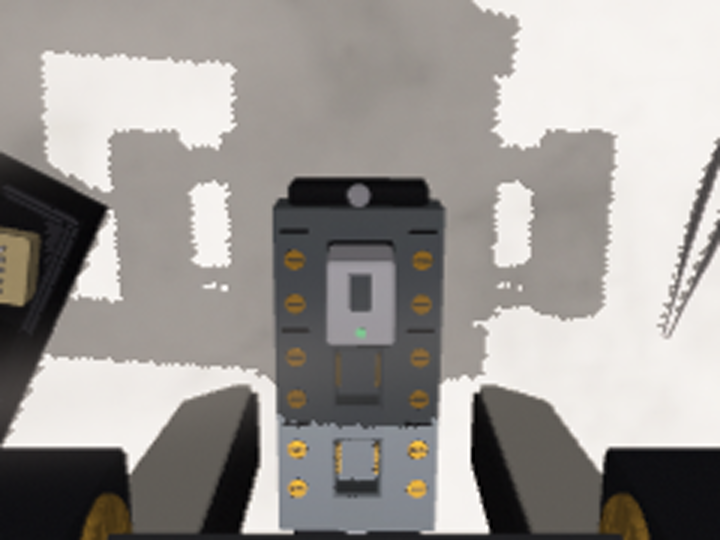

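Call:
{"name": "step_arm", "arguments": {"steps": [[0.5,-3.5,0,0,0,-3,134],[1,-7,0,0,0,-6,134],[1.5,-11,0,0,0,-9,134],[2,-15,0,0,0,-12,134],[2.5,-19,0,0,0,-15.6,134],[3,-23,0,0,0,-15.6,134],[3.4,-27,0,0,0,-15.6,134],[3.4,-27,0,0,0,-15.6,134],[3.4,-27,-3,0,0,-15.6,134],[3.4,-27,-3,0,0,-15.6,134],[3.4,-27,-3,0,0,-15.6,134],[3.4,-27,-3,0,0,-15.6,134]]}}

```text
t: 19.57
eef_pos: [0.5317, 0.1252, 0.1224]
tool_rot: [0.545, 0.838, -0.0, -0.001]
wrist_force: [-0.1, -0.3, -0.2]
opening: 0.0442
```

```bash
python3 - <<'E'
from h import *
im,C,s=grab("wrist"); print(s["t"],tool(s),s["opening"],s["wrist_force"]); crop(im,"w11",240,130,400,280,5)
print((proj(C,[[.533,.1257,.056]])-[240,130])*5)
E
```

```text
19.5667 ([0.5317, 0.1252, 0.1224], 23.91, [-0.001, -0.0, -1.0]) 0.04420138370537664 [-0.08684513 -0.27902385 -0.18299928]
[[415.1811616  404.43036956]]
```

View pics/w11.png

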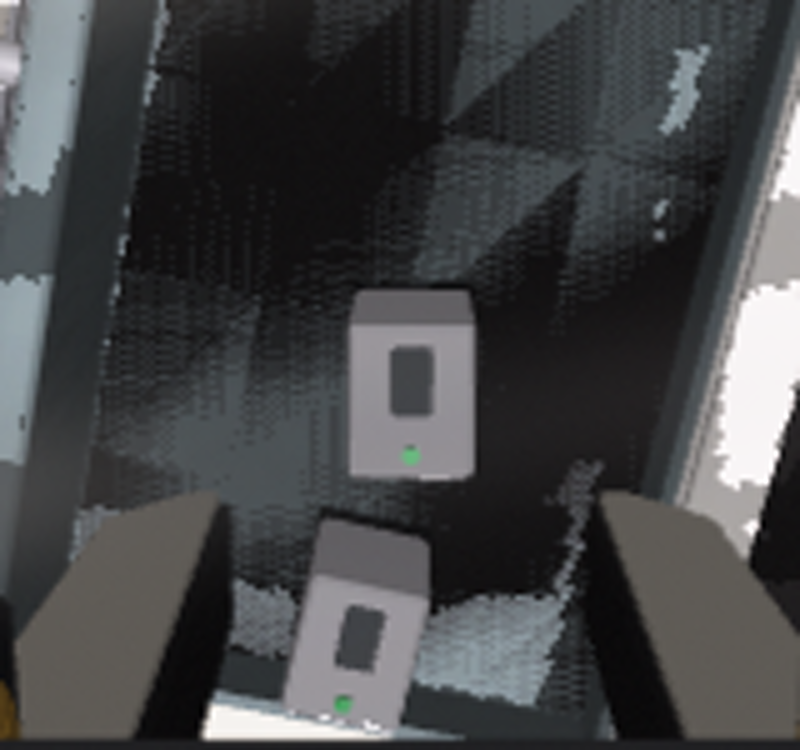

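```bash
python3 - <<'E'
from h import *
s=read_state();C=cam("wrist",s)
quad(C,[(349,324),(475,324),(475,479),(349,479)],.056,240,130,5,"B")
quad(C,[(313,577),(427,599),(403,731),(284,710)],.056,240,130,5,"C")
E
```

```text
B ctr [0.5329 0.1258] yaw x 23.92 yaw y-90 23.98 sizes [0.0212 0.0276 0.0218 0.0276]
C ctr [0.543  0.0787] yaw x 12.48 yaw y-90 13.09 sizes [0.0205 0.0263 0.0219 0.0265]
```

Call:
{"name": "step_arm", "arguments": {"steps": [[0.12,0.06,-3,0,0,0,134],[0.12,0.06,-5,0,0,0,134],[0.12,0.06,-7,0,0,0,134],[0.12,0.06,-8.5,0,0,0,134],[0.12,0.06,-9.2,0,0,0,134],[0.12,0.06,-9.2,0,0,0,134],[0.12,0.06,-9.2,0,0,0,134]]}}

```text
t: 20.2
eef_pos: [0.5336, 0.1257, 0.0316]
tool_rot: [0.545, 0.838, 0.0, 0.0]
wrist_force: [-0.1, -0.7, 0.8]
opening: 0.0441
```

Call:
{"name": "step_arm", "arguments": {"steps": [[0,0,0,0,0,0,255],[0,0,0,0,0,0,255],[0,0,0,0,0,0,255],[0,0,0,0,0,0,255],[0,0,0,0,0,0,255],[0,0,0,0,0,0,255]]}}

```text
t: 20.7
eef_pos: [0.5335, 0.1254, 0.0313]
tool_rot: [0.546, 0.838, 0.0, 0.0]
wrist_force: [-1.0, -0.0, 6.0]
opening: 0.0217
```

Call:
{"name": "step_arm", "arguments": {"steps": [[0,0,1,0,0,0,255],[0,0,3,0,0,0,255],[0,0,6,0,0,0,255],[0,0,9.5,0,0,0,255],[0,3,10,0,0,3,255],[-0.2,7,10,0,0,6,255],[-0.5,11,10,0,0,9,255],[-0.8,15,10,0,0,12,255],[-1,19,10,0,0,15.5,255],[-1.2,22,10,0,0,15.5,255],[-1.2,24.1,10,0,0,15.5,255],[-1.2,24.1,10,0,0,15.5,255]]}}

```text
t: 21.7
eef_pos: [0.5204, 0.3698, 0.1308]
tool_rot: [0.426, 0.905, 0.0, -0.0]
wrist_force: [0.5, -0.5, 0.2]
opening: 0.022
```

Call:
{"name": "step_arm", "arguments": {"steps": [[0,0,-3,0,0,0,255],[0,0,-6,0,0,0,255],[0,0,-7,0,0,0,255],[0,0,-7,0,0,0,255],[0,0,-7,0,0,0,255],[0,0,-7,0,0,0,255]]}}

```text
t: 22.2
eef_pos: [0.522, 0.3666, 0.0628]
tool_rot: [0.428, 0.904, 0.001, 0.001]
wrist_force: [-0.2, 0.6, -1.7]
opening: 0.022
```

```bash
python3 - <<'E'
from h import *
im,C,s=grab("wrist"); print(s["t"],tool(s),s["opening"],s["wrist_force"]); crop(im,"w12",240,130,400,280,5)
E
```

```text
22.2 ([0.522, 0.3666, 0.0628], 39.35, [0.002, 0.001, -1.0]) 0.022030857838122336 [-0.15214636  0.61762988 -1.71366939]
```

View pics/w12.png

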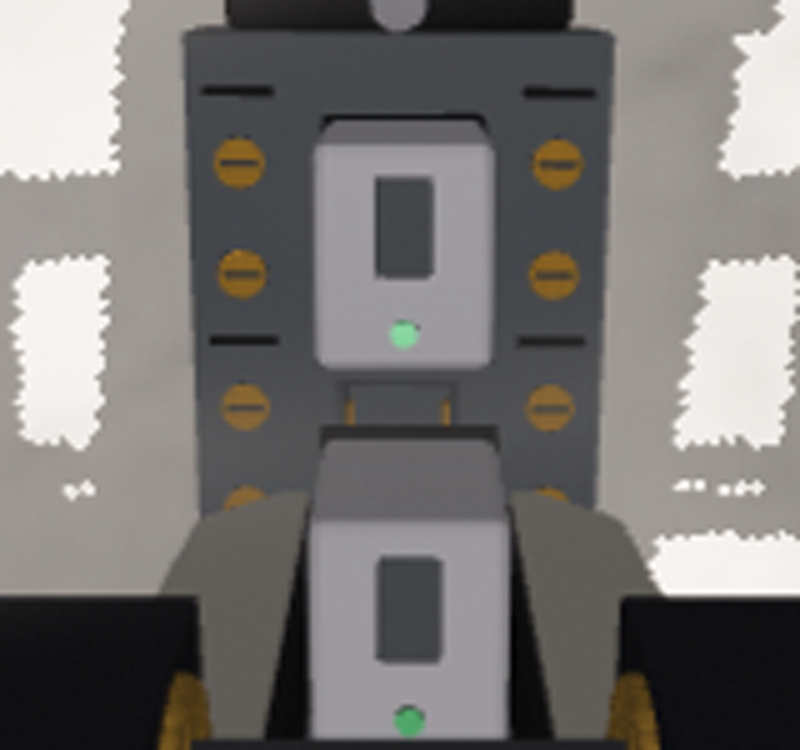

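Call:
{"name": "step_arm", "arguments": {"steps": [[-0.07,0,-0.7,0,0,0,255],[-0.07,0,-1.2,0,0,0,255],[-0.07,0,-1.2,0,0,0,255],[-0.07,0,-1.2,0,0,0,255],[-0.07,0,-1.2,0,0,0,255]]}}

```text
t: 22.67
eef_pos: [0.5205, 0.3664, 0.0487]
tool_rot: [0.428, 0.904, -0.0, 0.0]
wrist_force: [-0.4, 0.1, -0.5]
opening: 0.0217
```

```bash
python3 - <<'E'
from h import *
s=read_state(); print(s["t"],tool(s)); d=(np.array([.5213,.3664])-s["eef_pos"][:2])*100; print(d)
E
```

```text
22.6667 ([0.5205, 0.3664, 0.0487], 39.37, [0.0, -0.0, -1.0])
[0.07734798 0.00062711]
```

Call:
{"name": "step_arm", "arguments": {"steps": [[0.06,0,-0.1,0,0,0,255],[0.06,0,-0.2,0,0,0,255],[0.06,0,-0.4,0,0,0,255],[0.06,0,-0.6,0,0,0,255],[0.06,0,-0.7,0,0,0,255],[0.06,0,-0.7,0,0,0,255]]}}

```text
t: 23.17
eef_pos: [0.521, 0.3663, 0.0412]
tool_rot: [0.428, 0.904, -0.0, -0.0]
wrist_force: [-1.0, -0.6, 0.3]
opening: 0.0219
```

Call:
{"name": "step_arm", "arguments": {"steps": [[0,0,-0.2,0,0,0,255],[0,0,-0.4,0,0,0,255],[0,0,-0.6,0,0,0,255],[0,0,-0.7,0,0,0,255],[0,0,-0.7,0,0,0,255],[0,0,-0.7,0,0,0,255]]}}

```text
t: 23.67
eef_pos: [0.5211, 0.3664, 0.0353]
tool_rot: [0.428, 0.904, 0.0, 0.0]
wrist_force: [-4.2, -2.2, 7.0]
opening: 0.0219
```

Home. Release and go to relay C at (0.5427, 0.079), yaw 12.2.

Call:
{"name": "step_arm", "arguments": {"steps": [[0,0,0,0,0,0,160],[0,0,0,0,0,0,134],[0,0,0,0,0,0,134],[0,0,0,0,0,0,134],[0,0,0,0,0,0,134],[0,0,2,0,0,0,134],[0,0,5,0,0,0,134],[0,0,8,0,0,0,134],[0,0,11,0,0,0,134],[0,0,12,0,0,0,134],[0,0,12,0,0,0,134]]}}

```text
t: 24.58
eef_pos: [0.522, 0.367, 0.1578]
tool_rot: [0.428, 0.904, 0.002, 0.001]
wrist_force: [-0.1, 0.0, 0.6]
opening: 0.0443
```

Call:
{"name": "step_arm", "arguments": {"steps": [[0.3,-4,0,0,0,-4,134],[0.6,-8,0,0,0,-8,134],[0.9,-12,0,0,0,-12,134],[1.2,-16,0,0,0,-16,134],[1.5,-20,0,0,0,-20,134],[1.8,-24,0,0,0,-24,134],[2.1,-27,0,0,0,-27.2,134],[2.1,-28.7,0,0,0,-27.2,134],[2.1,-28.7,-1.5,0,0,-27.2,134],[2.1,-28.7,-3,0,0,-27.2,134],[2.1,-28.7,-3,0,0,-27.2,134],[2.1,-28.7,-3,0,0,-27.2,134]]}}

```text
t: 25.58
eef_pos: [0.5413, 0.0793, 0.1229]
tool_rot: [0.628, 0.778, -0.001, -0.001]
wrist_force: [0.1, -0.4, 0.2]
opening: 0.0442
```

Call:
{"name": "step_arm", "arguments": {"steps": [[0,0,0,0,0,0,134],[0,0,0,0,0,0,134]]}}

```text
t: 25.75
eef_pos: [0.5423, 0.0796, 0.1251]
tool_rot: [0.628, 0.778, 0.0, 0.0]
wrist_force: [-0.5, 0.5, -0.3]
opening: 0.0441
```

```bash
python3 - <<'E'
from h import *
im,C,s=grab("wrist"); print(s["t"],tool(s),s["opening"],s["wrist_force"]); crop(im,"w13",240,130,400,280,5)
print((proj(C,[[.5427,.079,.056]])-[240,130])*5)
E
```

```text
25.75 ([0.5423, 0.0796, 0.1251], 12.19, [0.001, 0.0, -1.0]) 0.044091173397364444 [-0.45967178  0.52152072 -0.28813371]
[[407.60685429 403.2809302 ]]
```

View pics/w13.png

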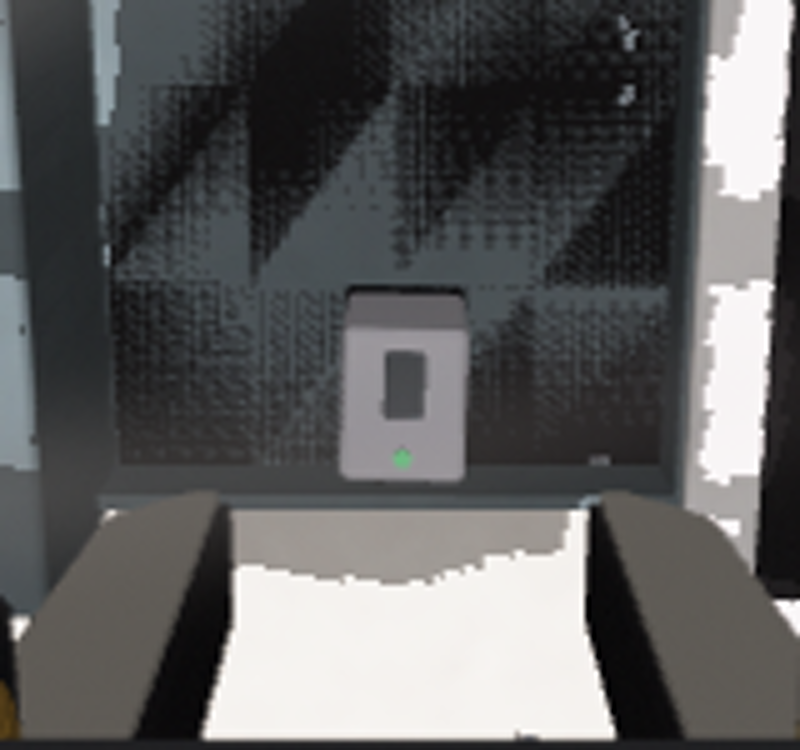

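```bash
python3 - <<'E'
from h import *
s=read_state();C=cam("wrist",s);print(tool(s))
quad(C,[(341,327),(466,327),(465,480),(339,480)],.056,240,130,5,"C")
E
```

```text
([0.5423, 0.0797, 0.1253], 12.2, [0.001, 0.0, -1.0])
C ctr [0.542  0.0786] yaw x 12.19 yaw y-90 11.63 sizes [0.0212 0.0275 0.022  0.0275]
```

Call:
{"name": "step_arm", "arguments": {"steps": [[0.03,-0.02,-3,0,0,0,134],[0.03,-0.02,-5,0,0,0,134],[0.03,-0.02,-7,0,0,0,134],[0.03,-0.02,-8.5,0,0,0,134],[0.03,-0.02,-9.4,0,0,0,134],[0.03,-0.02,-9.4,0,0,0,134],[0.03,-0.02,-9.4,0,0,0,134]]}}

```text
t: 26.38
eef_pos: [0.5426, 0.0793, 0.0312]
tool_rot: [0.628, 0.778, 0.0, 0.0]
wrist_force: [-0.0, -0.8, 1.0]
opening: 0.0442
```

Call:
{"name": "step_arm", "arguments": {"steps": [[0,-0.05,0,0,0,0,255],[0,-0.05,0,0,0,0,255],[0,-0.05,0,0,0,0,255],[0,-0.05,0,0,0,0,255],[0,-0.05,0,0,0,0,255],[0,-0.05,0,0,0,0,255]]}}

```text
t: 26.88
eef_pos: [0.5427, 0.0787, 0.0313]
tool_rot: [0.628, 0.778, 0.0, 0.0]
wrist_force: [-1.0, -0.3, 5.8]
opening: 0.0217
```

Call:
{"name": "step_arm", "arguments": {"steps": [[0,0,1,0,0,0,255],[0,0,3,0,0,0,255],[0,0,6,0,0,0,255],[0,0,9.5,0,0,0,255],[0,3,10,0,0,4,255],[0,7,10,0,0,8,255],[0,11,10,0,0,12,255],[0,15,10,0,0,16,255],[0,19,10,0,0,20,255],[0,23,10,0,0,24,255],[0.1,26,10,0,0,27.2,255],[0.1,26,10,0,0,27.2,255]]}}

```text
t: 27.88
eef_pos: [0.5426, 0.3433, 0.1308]
tool_rot: [0.424, 0.905, 0.0, -0.0]
wrist_force: [1.5, -0.2, 0.0]
opening: 0.022
```

Call:
{"name": "step_arm", "arguments": {"steps": [[0,0,-1,0,0,0,255],[0,0,-3,0,0,0,255],[0,0,-6,0,0,0,255],[0,0,-7,0,0,0,255],[0,0,-7,0,0,0,255],[0,0,-7,0,0,0,255],[0,0,-7,0,0,0,255]]}}

```text
t: 28.47
eef_pos: [0.5441, 0.3385, 0.0624]
tool_rot: [0.428, 0.904, 0.001, 0.001]
wrist_force: [0.5, 0.5, 0.5]
opening: 0.0215
```

```bash
python3 - <<'E'
from h import *
im,C,s=grab("wrist"); print(s["t"],tool(s),s["opening"],s["wrist_force"]); crop(im,"w14",240,130,400,280,5)
E
```

```text
28.4667 ([0.5441, 0.3385, 0.0624], 39.33, [0.002, 0.001, -1.0]) 0.021544278979952487 [0.5067335  0.46100062 0.51132909]
```

View pics/w14.png

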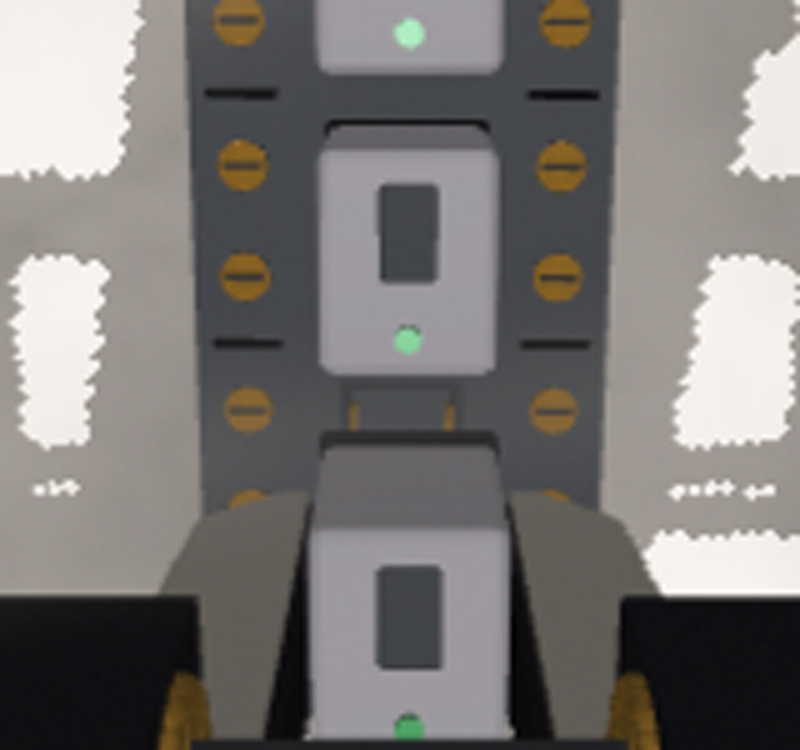

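Call:
{"name": "step_arm", "arguments": {"steps": [[0.02,0.06,-0.7,0,0,0,255],[0.02,0.06,-1.3,0,0,0,255],[0.02,0.06,-1.3,0,0,0,255],[0.02,0.06,-1.3,0,0,0,255],[0.02,0.06,-1.3,0,0,0,255]]}}

```text
t: 28.93
eef_pos: [0.5436, 0.3393, 0.0477]
tool_rot: [0.428, 0.904, -0.0, -0.0]
wrist_force: [-0.7, 0.5, -0.5]
opening: 0.0218
```

Call:
{"name": "step_arm", "arguments": {"steps": [[0,-0.02,-0.2,0,0,0,255],[0,-0.02,-0.4,0,0,0,255],[0,-0.02,-0.6,0,0,0,255],[0,-0.02,-0.6,0,0,0,255],[0,-0.02,-0.6,0,0,0,255]]}}

```text
t: 29.35
eef_pos: [0.5435, 0.339, 0.0415]
tool_rot: [0.428, 0.904, -0.0, -0.0]
wrist_force: [-1.1, -1.7, -1.2]
opening: 0.0221
```

Call:
{"name": "step_arm", "arguments": {"steps": [[0,0,-0.2,0,0,0,255],[0,0,-0.4,0,0,0,255],[0,0,-0.6,0,0,0,255],[0,0,-0.7,0,0,0,255],[0,0,-0.7,0,0,0,255],[0,0,-0.7,0,0,0,255]]}}

```text
t: 29.85
eef_pos: [0.5435, 0.339, 0.0353]
tool_rot: [0.428, 0.904, -0.0, -0.0]
wrist_force: [-6.7, -4.2, 9.9]
opening: 0.0221
```

Call:
{"name": "step_arm", "arguments": {"steps": [[0,0,0,0,0,0,160],[0,0,0,0,0,0,134],[0,0,0,0,0,0,134],[0,0,0,0,0,0,134],[0,0,0,0,0,0,134],[0,0,2,0,0,0,134],[0,0,5,0,0,0,134],[0,0,9,0,0,0,134],[0,0,13,0,0,0,134],[0,0,15,0,0,0,134],[0,0,15,0,0,0,134]]}}

```text
t: 30.77
eef_pos: [0.545, 0.3399, 0.1907]
tool_rot: [0.428, 0.904, 0.003, 0.002]
wrist_force: [1.1, 0.4, 0.3]
opening: 0.0445
```

```bash
python3 - <<'E'
from h import *
im,C,s=grab("wrist"); print(s["t"],tool(s),s["opening"],s["wrist_force"]); cv2.imwrite("pics/w15.png",im[:,:,::-1])
E
```

```text
30.7667 ([0.545, 0.3399, 0.1907], 39.37, [0.007, 0.004, -1.0]) 0.04445336926288253 [1.08200127 0.44169877 0.30807487]
```

View pics/w15.png

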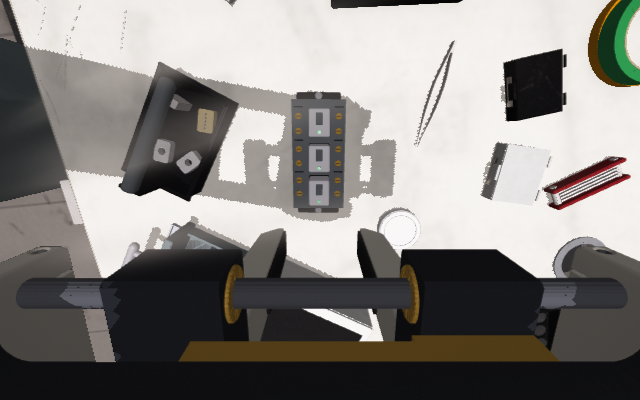

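Call:
{"name": "step_arm", "arguments": {"steps": [[-1.5,-3.5,0,0,0,-4,160],[-3,-7,0,0,0,-8,189],[-4.5,-10.5,0,0,0,-12,189],[-6,-14,0,0,0,-16,189],[-8,-17.5,0,0,0,-20,189],[-10,-21,0,0,0,-24,189],[-11.5,-23.3,0,0,0,-27.7,189],[-11.5,-23.3,0,0,0,-27.7,189],[-11.5,-23.3,0,0,0,-27.7,189],[-11.5,-23.3,0,0,0,-27.7,189],[-11.5,-23.3,0,0,0,-27.7,189]]}}

```text
t: 31.73
eef_pos: [0.4288, 0.1067, 0.184]
tool_rot: [0.631, 0.776, -0.0, -0.0]
wrist_force: [0.2, 0.3, -0.2]
opening: 0.0243
```

```bash
python3 - <<'E'
from h import *
im,C,s=grab("wrist"); print(s["t"],tool(s),s["opening"],s["wrist_force"]); crop(im,"w16",260,100,420,250,5)
print((proj(C,[[.4287,.1066,.0525]])-[260,100])*5)
E
```

```text
31.7333 ([0.4288, 0.1067, 0.184], 11.75, [-0.001, -0.0, -1.0]) 0.02432859645553101 [ 0.21550495  0.32628435 -0.22688431]
[[306.38487447 466.23750468]]
```

View pics/w16.png

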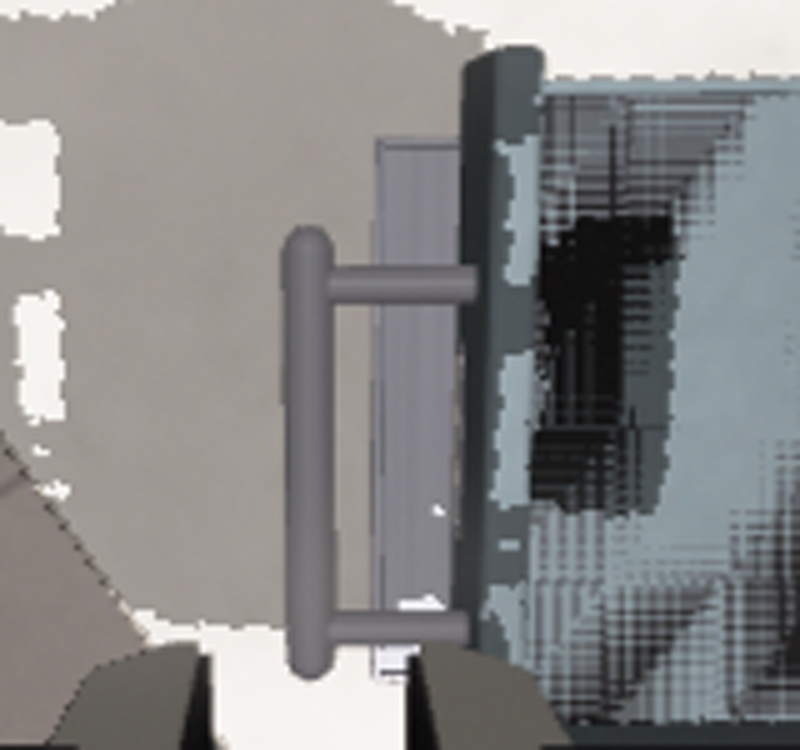

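Handle is where expected (crop column ~308). Descend.

Call:
{"name": "step_arm", "arguments": {"steps": [[0,0,-3,0,0,0,189],[0,0,-6,0,0,0,189],[0,0,-9,0,0,0,189],[0,0,-11.5,0,0,0,189],[0,0,-13.5,0,0,0,189],[0,0,-15.2,0,0,0,189],[0,0,-15.2,0,0,0,189],[0,0,-15.2,0,0,0,189]]}}

```text
t: 32.45
eef_pos: [0.4283, 0.1065, 0.0322]
tool_rot: [0.631, 0.776, -0.001, -0.001]
wrist_force: [-0.5, 1.2, 1.4]
opening: 0.0238
```

Call:
{"name": "step_arm", "arguments": {"steps": [[0,0,0,0,0,0,255],[0,0,0,0,0,0,255],[0,0,0,0,0,0,255],[0,0,0,0,0,0,255],[0,0,0,0,0,0,255]], "squeeze": 15}}

```text
t: 32.87
eef_pos: [0.4293, 0.1063, 0.0338]
tool_rot: [0.632, 0.775, 0.001, 0.001]
wrist_force: [-1.2, 1.5, 7.1]
opening: 0.0102
```

Call:
{"name": "step_arm", "arguments": {"steps": [[0.5,0.1,0,0,0,0,255],[1.5,0.31,0,0,0,0,255],[3,0.62,0,0,0,0,255],[4.5,0.93,0,0,0,0,255],[6,1.24,0,0,0,0,255],[7.5,1.55,0,0,0,0,255],[9,1.86,0,0,0,0,255],[10,2.07,0,0,0,0,255],[10.6,2.19,0,0,0,0,255],[10.9,2.25,0,0,0,0,255],[10.9,2.25,0,0,0,0,255]]}}

```text
t: 33.78
eef_pos: [0.5387, 0.1296, 0.0338]
tool_rot: [0.632, 0.775, 0.001, 0.0]
wrist_force: [0.1, 8.0, 6.9]
opening: 0.0102
```

Call:
{"name": "step_arm", "arguments": {"steps": [[0.15,0.03,0,0,0,0,255],[0.3,0.06,0,0,0,0,255],[0.4,0.08,0,0,0,0,255],[0.4,0.08,0,0,0,0,255],[0.4,0.08,0,0,0,0,255]]}}

```text
t: 34.2
eef_pos: [0.5411, 0.1301, 0.0337]
tool_rot: [0.631, 0.775, 0.0, -0.001]
wrist_force: [-12.5, 4.1, 13.7]
opening: 0.0108
```

Call:
{"name": "step_arm", "arguments": {"steps": [[0.1,0.02,0,0,0,0,255],[0.15,0.03,0,0,0,0,255],[0.15,0.03,0,0,0,0,255]]}}

```text
t: 34.45
eef_pos: [0.5412, 0.1301, 0.0335]
tool_rot: [0.631, 0.775, -0.001, -0.002]
wrist_force: [-26.1, 1.0, 20.7]
opening: 0.0103
```

Call:
{"name": "step_arm", "arguments": {"steps": [[0,0,0,0,0,0,189],[0,0,0,0,0,0,189],[0,0,0,0,0,0,189],[0,0,0,0,0,0,189],[0,0,0,0,0,0,189],[0,0,0,0,0,0,189]]}}

```text
t: 34.95
eef_pos: [0.5432, 0.1296, 0.0326]
tool_rot: [0.632, 0.775, -0.0, 0.0]
wrist_force: [-0.5, -0.2, 0.7]
opening: 0.024
```

Call:
{"name": "step_arm", "arguments": {"steps": [[-0.15,0.05,2,0,0,0,189],[-0.15,0.05,5,0,0,0,189],[-0.15,0.05,9,0,0,0,189],[-0.15,0.05,13,0,0,0,100],[-3,3,17,0,0,0,0],[-6,6,17,0,0,0,0],[-9,7,17,0,0,0,0],[-12,8,17,0,0,0,0],[-12,9,17,0,0,0,0],[-12,9,17,0,0,0,0],[-12,9,17,0,0,0,0]]}}

```text
t: 35.87
eef_pos: [0.4234, 0.2198, 0.2027]
tool_rot: [0.631, 0.776, 0.0, 0.0]
wrist_force: [-0.5, -0.7, 0.6]
opening: 0.0728
```

```bash
python3 - <<'E'
from h import *
im,C,s=grab("wrist"); print(s["t"],tool(s),s["opening"],s["wrist_force"]); cv2.imwrite("pics/w17.png",im[:,:,::-1])
im=snapshot("top"); crop(im,"t17",200,120,460,320,3)
E
```

```text
35.8667 ([0.4234, 0.2198, 0.2027], 11.73, [0.0, -0.0, -1.0]) 0.0727557970185189 [-0.46640314 -0.72012589  0.57587002]
```

View pics/w17.png

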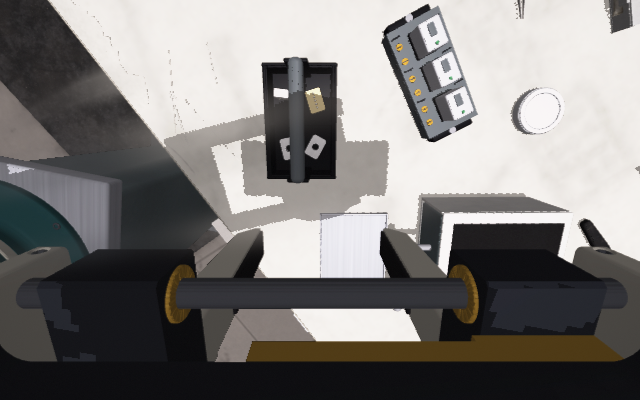

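View pics/t17.png

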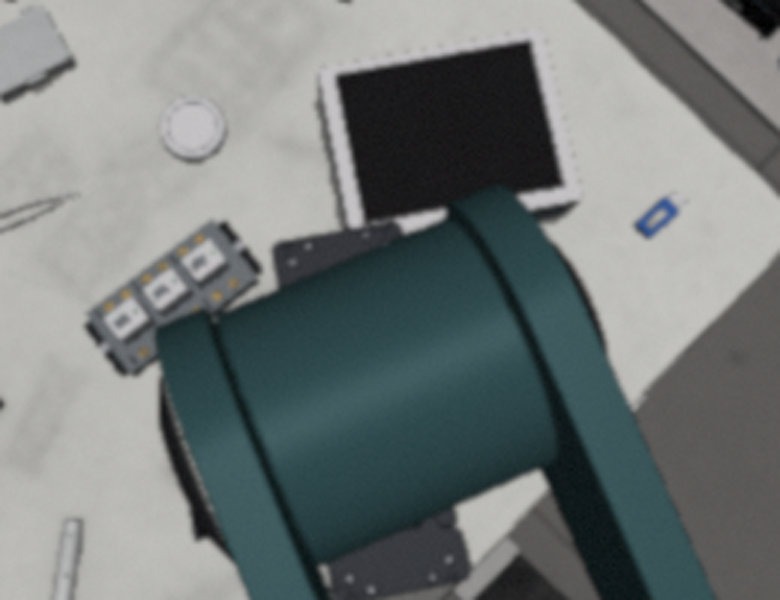

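```bash
python3 - <<'E'
from h import *
im=cv2.imread("pics/w17.png")[:,:,::-1]; crop(im,"w17a",240,50,360,200,5)
E
```

```text
(no output)
```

View pics/w17a.png

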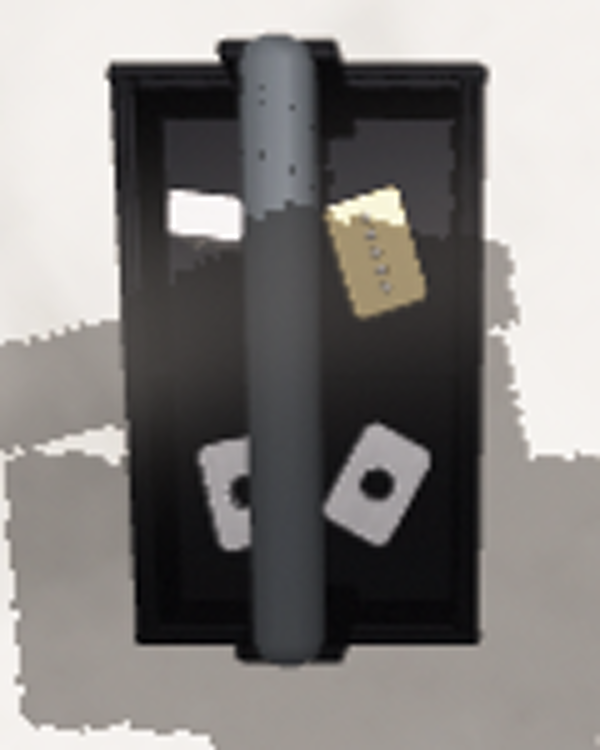

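```bash
python3 - <<'E'
from h import *
s=read_state();C=cam("wrist",s); print(s["t"],tool(s))
quad(C,[(242,40),(315,40),(325,660),(253,660)],.096,240,50,5,"bar")
quad(C,[(110,66),(488,66),(478,641),(137,641)],.040,240,50,5,"rim")
E
```

```text
35.9667 ([0.4238, 0.2192, 0.2023], 11.64, [-0.001, -0.001, -1.0])
bar ctr [0.3872 0.2851] yaw x 11.65 yaw y-90 11.4 sizes [0.0127 0.1099 0.014  0.1099]
rim ctr [0.3868 0.2851] yaw x 11.65 yaw y-90 11.47 sizes [0.0798 0.1229 0.0794 0.1229]
```

Call:
{"name": "step_arm", "arguments": {"steps": [[-1,1,0,0,0,0,0],[-2,3,0,0,0,0,0],[-3.7,5,0,0,0,0,0],[-3.7,5,0,0,0,0,0],[-3.7,5,0,0,0,0,0],[-3.7,5,0,0,0,0,0],[-3.7,5,0,0,0,0,0]]}}

```text
t: 36.55
eef_pos: [0.3869, 0.269, 0.2024]
tool_rot: [0.632, 0.775, -0.0, 0.0]
wrist_force: [0.4, 0.3, -0.1]
opening: 0.0932
```

```bash
python3 - <<'E'
from h import *
im,C,s=grab("wrist"); print(s["t"],tool(s),s["opening"],s["wrist_force"]); crop(im,"w18",240,100,400,260,5)
E
```

```text
36.55 ([0.3869, 0.269, 0.2024], 11.6, [-0.0, -0.0, -1.0]) 0.09319248239901687 [ 0.37466547  0.30161642 -0.07618339]
```

View pics/w18.png

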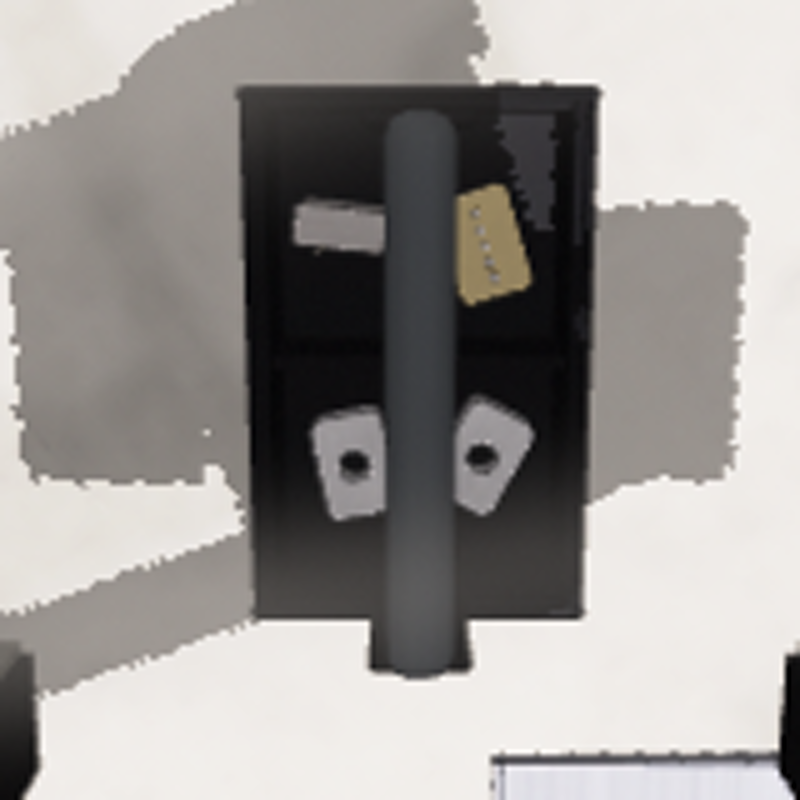

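```bash
python3 - <<'E'
from h import *
s=read_state();C=cam("wrist",s); print(s["t"],tool(s))
quad(C,[(385,108),(458,108),(456,676),(386,676)],.096,240,100,5,"bar")
quad(C,[(237,88),(601,88),(583,617),(256,617)],.040,240,100,5,"rim")
# same method on initial image w1
s0=dict(eef_pos=np.array([.482,.1405,.2185]),tool_rot=np.array([.632,.775,0,0])); s0["tool_rot"]/=np.linalg.norm(s0["tool_rot"])
C0=cam("wrist",s0)
quad(C0,[(247,217),(314,217),(312,728),(247,728)],.098,270,120,5,"bar0")
quad(C0,[(112,170),(445,170),(430,645),(125,645)],.042,270,120,5,"rim0")
quad(C0,[(95,125),(440,125),(437,610),(118,610)],.006,270,120,5,"tray0 (top edge ok)")
E
```

```text
36.6 ([0.3868, 0.269, 0.2025], 11.59, [-0.0, -0.0, -1.0])
bar ctr [0.386  0.2869] yaw x 11.6 yaw y-90 11.7 sizes [0.0134 0.1116 0.0143 0.1116]
rim ctr [0.3863 0.2859] yaw x 11.6 yaw y-90 11.79 sizes [0.0804 0.1235 0.0795 0.1235]
bar0 ctr [0.4915 0.1189] yaw x 11.61 yaw y-90 11.75 sizes [0.0134 0.1128 0.0143 0.1128]
rim0 ctr [0.4921 0.1182] yaw x 11.61 yaw y-90 11.72 sizes [0.0792 0.1223 0.0792 0.1223]
tray0 (top edge ok) ctr [0.4909 0.1193] yaw x 11.61 yaw y-90 12.93 sizes [0.0899 0.136  0.0909 0.136 ]
```

Call:
{"name": "step_arm", "arguments": {"steps": [[-0.1,1.75,-2,0,0,0,0],[-0.1,1.75,-5,0,0,0,0],[-0.1,1.75,-8,0,0,0,0],[-0.1,1.75,-10.5,0,0,0,0],[-0.1,1.75,-12.3,0,0,0,0],[-0.1,1.75,-13,0,0,0,0],[-0.1,1.75,-13,0,0,0,0],[-0.1,1.75,-13,0,0,0,0]]}}

```text
t: 37.27
eef_pos: [0.3856, 0.2871, 0.0735]
tool_rot: [0.632, 0.775, 0.0, 0.0]
wrist_force: [-0.5, -1.2, -0.2]
opening: 0.0932
```

Call:
{"name": "step_arm", "arguments": {"steps": [[0,0,0,0,0,0,120],[0,0,0,0,0,0,200],[0,0,0,0,0,0,255],[0,0,0,0,0,0,255],[0,0,0,0,0,0,255],[0,0,0,0,0,0,255],[0,0,0,0,0,0,255],[0,0,0,0,0,0,255],[0,0,0,0,0,0,255],[0,0,0,0,0,0,255],[0,0,0,0,0,0,255],[0,0,0,0,0,0,255]], "squeeze": 40}}

```text
t: 38.27
eef_pos: [0.3851, 0.2872, 0.0726]
tool_rot: [0.632, 0.775, -0.0, -0.0]
wrist_force: [0.3, 0.0, 0.4]
opening: 0.0175
```

Call:
{"name": "step_arm", "arguments": {"steps": [[0,0,0,0,0,0,255],[0,0,0,0,0,0,255],[0,0,0,0,0,0,255],[0,0,0,0,0,0,255]]}}

```text
t: 38.6
eef_pos: [0.3852, 0.2872, 0.0727]
tool_rot: [0.632, 0.775, 0.0, 0.0]
wrist_force: [2.6, 0.6, -1.1]
opening: 0.0137
```

Call:
{"name": "step_arm", "arguments": {"steps": [[0,0,1,0,0,0,255],[0,0,2.5,0,0,0,255],[0,0,4,0,0,0,255],[1,-2,4.5,0,0,0,255],[2,-4,4.5,0,0,0,255],[3.2,-6.5,4.5,0,0,0,255],[4.5,-9,4.5,0,0,0,255],[5.8,-11.5,4.5,0,0,0,255],[7,-13.7,4.5,0,0,0,255],[8.3,-15.5,4.5,0,0,0,255],[9.5,-16.7,4.5,0,0,0,255],[10.4,-16.7,4.5,0,0,0,255]]}}

```text
t: 39.6
eef_pos: [0.4895, 0.118, 0.1177]
tool_rot: [0.632, 0.775, -0.001, -0.0]
wrist_force: [-0.1, 1.1, -6.2]
opening: 0.0135
```

Call:
{"name": "step_arm", "arguments": {"steps": [[0,0,0,0,0,0,255],[0,0,0,0,0,0,255],[0,0,0,0,0,0,255]]}}

```text
t: 39.85
eef_pos: [0.4884, 0.1207, 0.1175]
tool_rot: [0.631, 0.776, -0.0, -0.0]
wrist_force: [0.2, 0.1, -7.9]
opening: 0.0136
```

```bash
python3 - <<'E'
from h import *
im,C,s=grab("wrist"); print(s["t"],tool(s),s["opening"],s["wrist_force"]); cv2.imwrite("pics/w19.png",im[:,:,::-1])
im=snapshot("scene"); crop(im,"s19",270,180,430,320,5)
E
```

```text
39.85 ([0.4884, 0.1207, 0.1175], 11.71, [-0.001, 0.0, -1.0]) 0.013633911403796434 [ 0.22312134  0.13956099 -7.87865486]
```

View pics/s19.png

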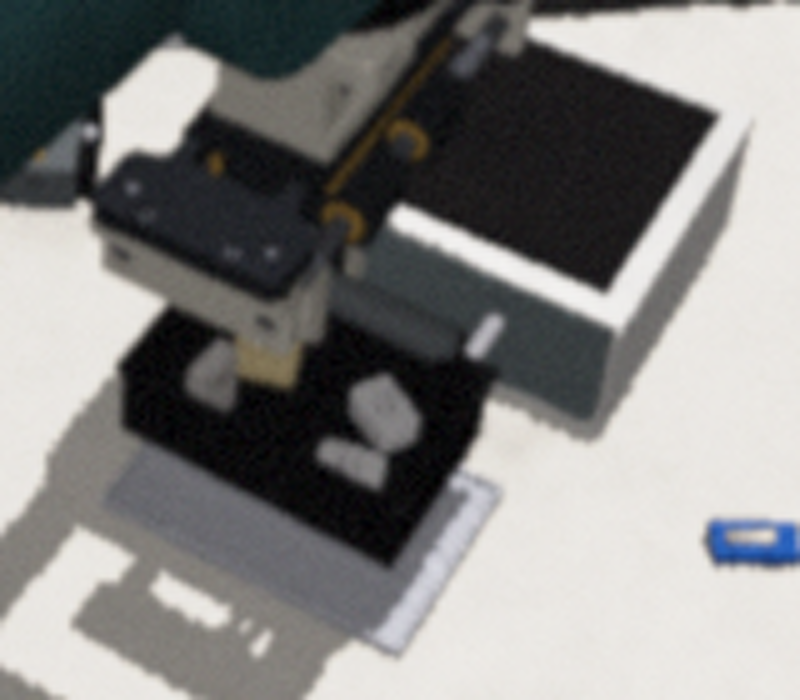

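View pics/w19.png

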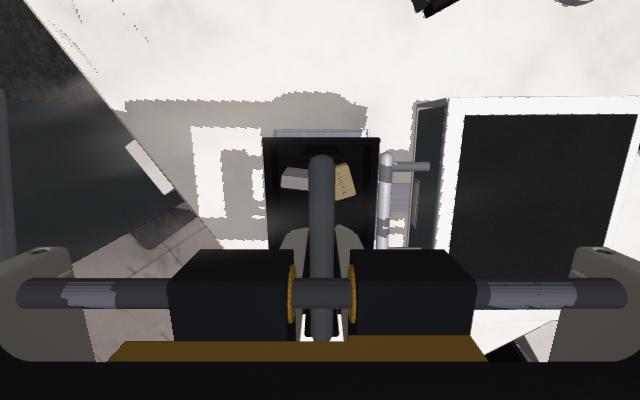

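Call:
{"name": "step_arm", "arguments": {"steps": [[0.1,0,-1,0,0,0,255],[0.1,0,-2,0,0,0,255],[0.1,0,-3,0,0,0,255],[0.1,0,-3.4,0,0,0,255],[0.1,0,-3.4,0,0,0,255],[0.1,0,-3.4,0,0,0,255]]}}

```text
t: 40.45
eef_pos: [0.4899, 0.1201, 0.0833]
tool_rot: [0.632, 0.775, -0.0, -0.0]
wrist_force: [-0.4, 0.2, -7.2]
opening: 0.0136
```

```bash
python3 - <<'E'
from h import *
im,C,s=grab("wrist"); print(s["t"],tool(s),s["opening"],s["wrist_force"]); crop(im,"w20",240,100,440,260,4)
E
```

```text
40.45 ([0.4899, 0.1201, 0.0833], 11.67, [-0.001, -0.0, -1.0]) 0.01358280693457361 [-0.4058043   0.15891868 -7.19787436]
```

View pics/w20.png

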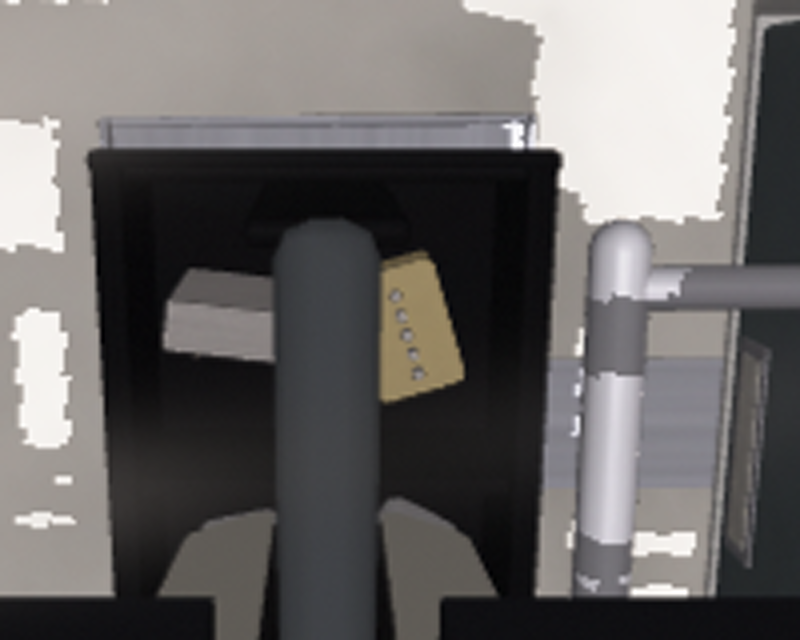

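```bash
python3 - <<'E'
from h import *
s=read_state();C=cam("wrist",s)
t=intool(s,ray(C,np.array([(98,119),(535,118)])/4+[240,100],.006)); r=intool(s,ray(C,np.array([(90,153),(560,154)])/4+[240,100],.0506))
print(t.round(4),t.mean(0)); print(r.round(4),r.mean(0))
E
```

```text
[[ 0.0667 -0.0471  0.0778]
 [ 0.0669  0.0435  0.0778]] [ 0.06678464 -0.00178753  0.07776557]
[[ 0.0617 -0.0401  0.0332]
 [ 0.0616  0.0401  0.0332]] [ 6.16351832e-02 -1.89976978e-05  3.31656719e-02]
```

Call:
{"name": "step_arm", "arguments": {"steps": [[-0.12,-0.02,0,0,0,0,255],[-0.12,-0.02,-0.3,0,0,0,255],[-0.12,-0.02,-0.5,0,0,0,255],[-0.12,-0.02,-0.7,0,0,0,255],[-0.12,-0.02,-0.75,0,0,0,255],[-0.12,-0.02,-0.75,0,0,0,255]]}}

```text
t: 41.0
eef_pos: [0.489, 0.1201, 0.0762]
tool_rot: [0.632, 0.775, 0.0, 0.0]
wrist_force: [0.2, 0.4, -4.2]
opening: 0.0137
```

Call:
{"name": "step_arm", "arguments": {"steps": [[0,0,-0.1,0,0,0,255],[0,0,-0.2,0,0,0,255],[0,0,-0.2,0,0,0,255],[0,0,-0.2,0,0,0,255]]}}

```text
t: 41.33
eef_pos: [0.4892, 0.1208, 0.0757]
tool_rot: [0.631, 0.775, 0.001, -0.0]
wrist_force: [-8.0, 6.3, 10.0]
opening: 0.0136
```

```bash
python3 - <<'E'
from h import *
im,C,s=grab("wrist"); print(s["t"],tool(s),s["opening"],s["wrist_force"],s["wrist_torque"]); crop(im,"w21",240,100,440,260,4)
im=snapshot("scene"); crop(im,"s21",270,180,430,320,5)
t=intool(s,ray(C,np.array([(98,119),(535,118)])/4+[240,100],.006))
E
```

```text
41.3333 ([0.4892, 0.1208, 0.0757], 11.69, [0.001, 0.002, -1.0]) 0.013637216918584426 [-8.03557926  6.30949189 10.03324699] [ 0.84850288  1.47448555 -0.10183355]
```

View pics/w21.png

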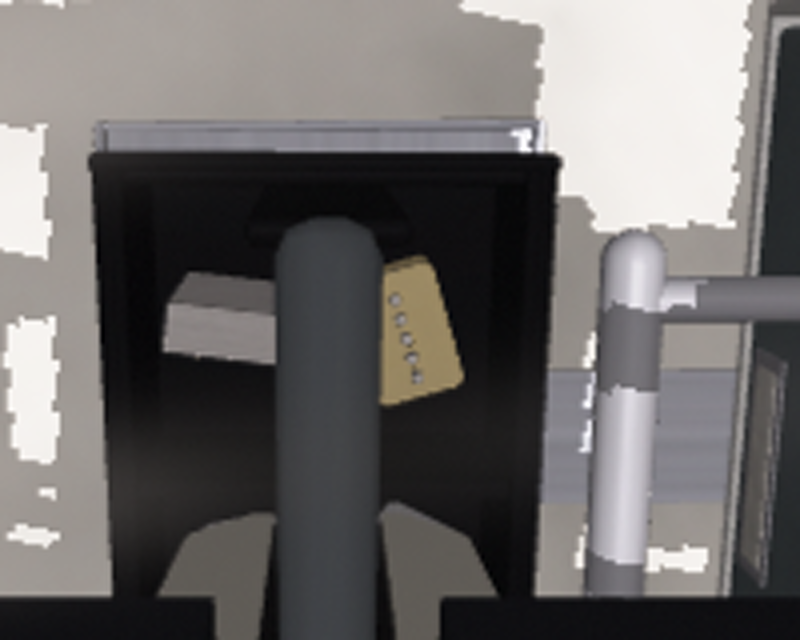

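View pics/s21.png

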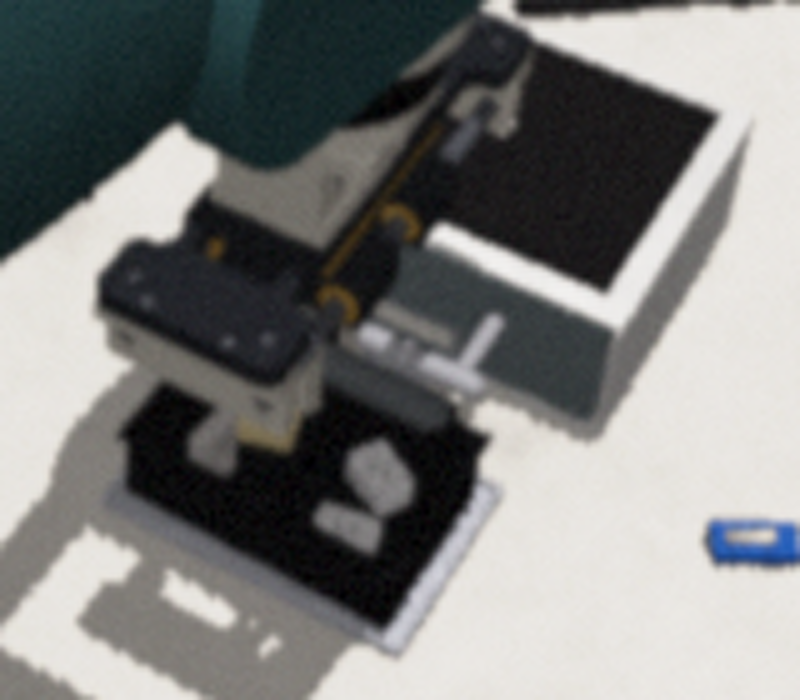

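Call:
{"name": "step_arm", "arguments": {"steps": [[0,0,0.1,0,0,0,255],[0,0,0.1,0,0,0,240],[0,0,0.1,0,0,0,200],[0,0,0.1,0,0,0,200],[0,0,0.1,0,0,0,150],[0,0,0.1,0,0,0,150],[0,0,0.1,0,0,0,120],[0,0,0.1,0,0,0,120],[0,0,0.1,0,0,0,120],[0,0,0.1,0,0,0,120]]}}

```text
t: 42.27
eef_pos: [0.4889, 0.12, 0.0751]
tool_rot: [0.632, 0.775, -0.0, -0.0]
wrist_force: [0.3, -0.5, -0.2]
opening: 0.0487
```

Call:
{"name": "step_arm", "arguments": {"steps": [[0,0,2,0,0,0,120],[0,0,5,0,0,0,120],[0,0,8,0,0,0,60],[0,0,11,0,0,0,0],[-0.4,-2.0,14,0,0,0,0],[-0.4,-2.0,14.5,0,0,0,0],[-0.4,-2.0,14.5,0,0,0,0],[-0.4,-2.0,14.5,0,0,0,0],[-0.4,-2.0,14.5,0,0,0,0]]}}

```text
t: 43.02
eef_pos: [0.4845, 0.1002, 0.2186]
tool_rot: [0.632, 0.775, -0.001, -0.001]
wrist_force: [-0.1, -0.3, -0.4]
opening: 0.0904
```

```bash
python3 - <<'E'
from h import *
im,C,s=grab("wrist"); print(s["t"],tool(s),s["opening"],s["wrist_force"]); crop(im,"w22",240,100,400,260,5)
E
```

```text
43.0167 ([0.4845, 0.1002, 0.2186], 11.67, [-0.002, -0.0, -1.0]) 0.09042870800124914 [-0.10982216 -0.27521963 -0.40409483]
```

View pics/w22.png

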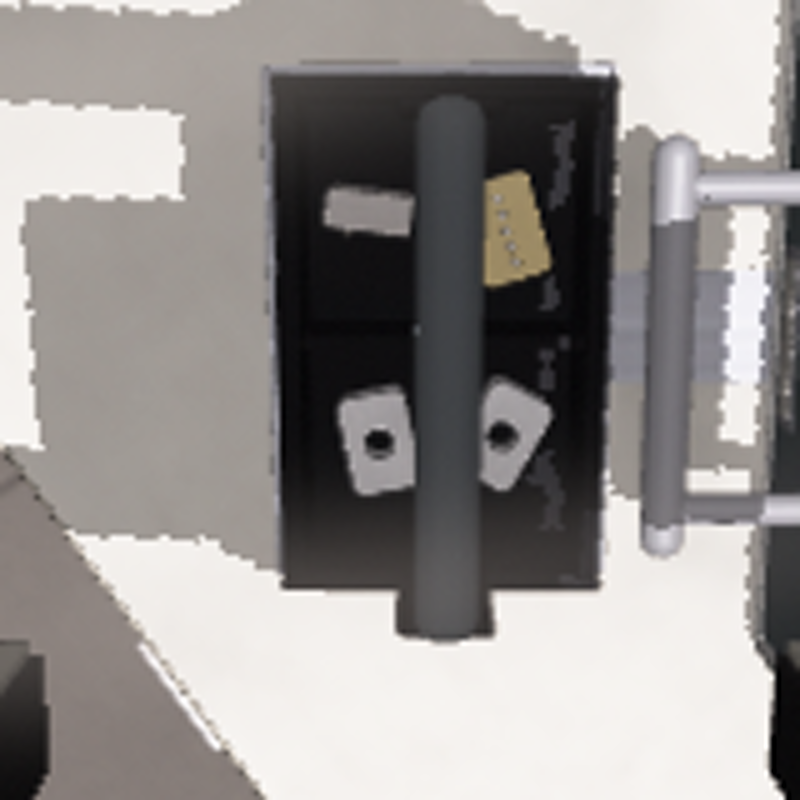

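Call:
{"name": "step_arm", "arguments": {"steps": [[-3,4,0,0,0,0,0],[-6,8,0,0,0,0,0],[-9,12,0,0,0,5,0],[-12,16,0,0,0,10,0],[-14,20,0,0,0,15,0],[-16,24,0,0,0,20,0],[-18,28,0,0,0,25,0],[-18,32,0,0,0,30,0],[-18,36,0,0,0,35,0],[-18,40,0,0,0,40,0],[-18,44,0,0,0,45,0],[-18,46,0,0,0,45,0]]}}

```text
t: 44.07
eef_pos: [0.3038, 0.5515, 0.2185]
tool_rot: [0.283, 0.959, -0.001, -0.0]
wrist_force: [-0.0, -0.2, 0.4]
opening: 0.0928
```

Call:
{"name": "step_arm", "arguments": {"steps": [[0,0,0,0,0,0,0],[0,0,0,0,0,0,0],[0,0,0,0,0,0,0]]}}

```text
t: 44.32
eef_pos: [0.3047, 0.549, 0.2188]
tool_rot: [0.287, 0.958, -0.001, -0.0]
wrist_force: [-0.0, 0.1, -0.3]
opening: 0.0928
```

```bash
python3 - <<'E'
from h import *
s=read_state(); print(s["t"],tool(s))
im=snapshot("top"); crop(im,"t23",200,100,450,280,3)
im=snapshot("scene"); crop(im,"s23",200,150,450,320,3)
m=R.from_quat([.632,.775,-.001,-.001]); s0=dict(eef_pos=np.array([.4845,.1002,.2186]),tool_rot=m.as_quat()); C=cam("wrist",s0)
quad(C,[(415,96),(486,96),(481,637),(413,637)],.098,240,100,5,"bar")
quad(C,[(270,76),(611,76),(602,588),(282,588)],.042,240,100,5,"rim")
t=ray(C,np.array([(262,68),(616,66)])/5+[240,100],.006)[:,:2]; print("tray far edge mid",t.mean(0), "-> centre", t.mean(0)-0.067*np.array([-.2035,.979]))
E
```

```text
44.3167 ([0.3047, 0.549, 0.2188], 56.69, [-0.001, -0.002, -1.0])
bar ctr [0.4884 0.122 ] yaw x 11.64 yaw y-90 11.68 sizes [0.0137 0.1108 0.0145 0.1108]
rim ctr [0.4882 0.121 ] yaw x 11.64 yaw y-90 12.14 sizes [0.0784 0.1237 0.0806 0.1237]
tray far edge mid [0.47487767 0.18483421] -> centre [0.48851217 0.11924121]
```

View pics/t23.png

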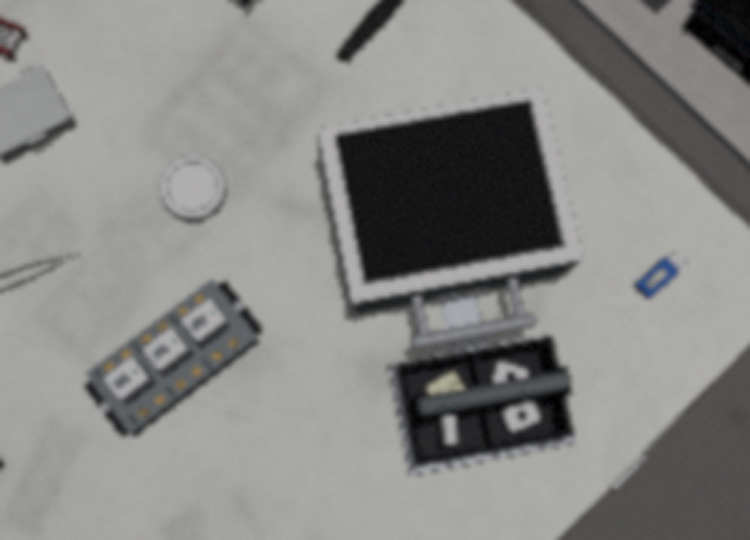

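View pics/s23.png

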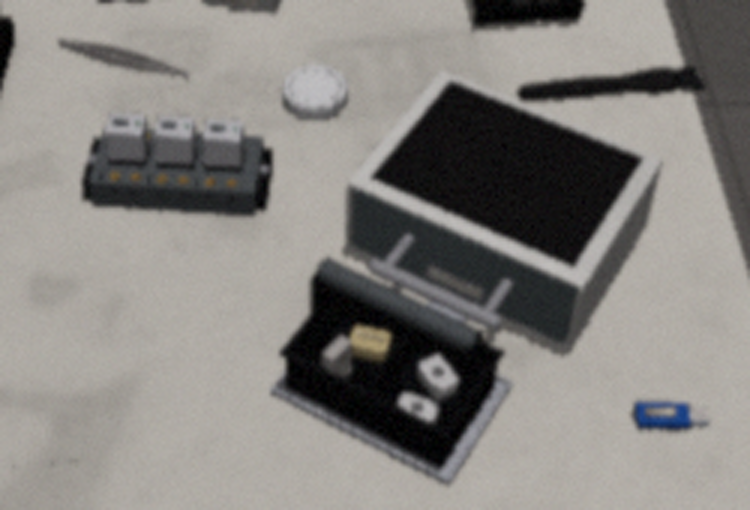

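```bash
python3 - <<'E'
from rig import *
print(read_state()["t"]); print(sign_off())
E
```

```text
44.4167
the job is handed in; nothing more can be done
None
```

The job is done and handed in at 44 s of the 192 s allowed. I stood the caddy aside and opened the drawer about 115 mm. It held three relays, and all three are plugged home in the base. I then shut the drawer and set the caddy back in its tray.

Last checks:
- **Relays:** each one came to rest at the height I worked out for fully home, within about 0.1 mm, and pushed back with 7–13 N. The pictures show all three upright in their sockets.
- **Drawer:** it reached its stop with about 26 N measured at the wrist, and the handle is at the same pixels in the top picture as at the start.
- **Caddy:** it sits about 2 mm or less from the tray centre, with 6 mm of slack all round. Its direction matches the tray's within about half a degree. It had not been knocked when I went back for it.
- **Bystanders:** the robot never went near the puck, dongle or tweezers, and they look undisturbed in the last pictures.

One reading disagreed: when I set the caddy down, the gripper stopped about 1 mm higher than I expected. Its outline in the pictures still looks flat, and I put the difference down to the grip.

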